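Clamp a clock case and snap its dust cover on

ROBOT

A 6-joint arm with a two-finger parallel gripper is mounted at the origin on the work surface. World frame = base frame: x ahead of the robot, y to its left, z up, the work surface at z = 0. Lengths are in m, angles in degrees, forces in N, time in s.
With the tool pointing down it reaches from about 0.4 to 0.825 m from the base axis. Payload 7 kg.
Tool frame: the origin (TCP) lies between the finger pads; the fingertips stand 11 mm ahead of it and the grasp point (between the pads) lies 8 mm behind it (r.tcp_to_tips is the distance from the TCP to the fingertips, in m); x points along the fingers, y is the direction in which the jaws open and shut, and the axes are right-handed (so a half turn about x gives the same grasp; the last joint's range is limited). The gripper opens to 88 mm and grips with 3 to 60 N. Pads are 19 mm wide; open, the fingers measure 130 mm over their backs; the gripper's body (78 mm by 193 mm) begins 47 mm behind the grasp point.
Start: joints at [-47.263, 20.546, 0.682, 0, -70.136, -16.507], TCP at [0.298, -0.605, 0.238] pointing down, gripper open.
Joint ranges: [-176.03, 176.03], [-82.01, 121.73], [-58.28, 71.71], [-173.87, 95.51], [-174.79, -0.11], [-173.66, 173.66]. Speed limits (degrees/s): [136.94, 136.94, 172.46, 180, 180, 180].

INTERFACE

Orientations are given as [roll, pitch, yaw] about the fixed x, y, z axes, in that order (R = Rz(yaw) Ry(pitch) Rx(roll)).
In Python, from plant import r gives the robot as it stands.
- The arm moves only by the tool arm_command, never from a script. Its argument "plan" is a list of rows, each an object of numbers: "dx", "dy", "dz": the shift along the tool's x, y, z each as a share of 0.02 m, from -1 to 1; "wx", "wy", "wz": the turn, a rotation vector about the tool's x, y, z each as a share of 0.08 rad, from -1 to 1. In form: [{"dx": .., "dy": .., "dz": .., "wx": .., "wy": .., "wz": ..}, ...]. A call has 1 to 20 rows; each row shifts and turns the pose as measured when the row begins, along the tool's axes as they then stand; what a row does not reach is not made up. A row lasts 1/12 s, in which the tool goes at most 41.7 mm and 7.16 degrees, less where a joint would pass 70% of its speed; a pose out of reach is approached as far as the arm can. A call with a number of a shift or a turn outside -1 to 1 is refused whole. A call with a gripper value outside its range is refused whole. "fingers" is the closure, from -1 (fully open) to 1 (shut), so that 0 is half open, set as the call begins (left out, the last holds). The fingers move at their own pace and stop on an object; "force" is the grip in N (left out, the last holds). Time passes only in rows, so rows that do not move let the fingers close. It gives the time, the measured TCP pose, the force and the opening at its end, in the units of the state.
- r.get_state(): the state, without advancing time (a new reading comes with each control period).
- r.capture(name): name is "side" or "top"; returns (picture, depth): 384x512x3 uint8, red, green, blue; 384x512 float32, m along the optical axis (not along the pixel's ray), 0 where there is no reading.
- r.camera_model(name): a dict with "vertical_fov" (degrees; the focal length in pixels is half the picture's height over the tangent of half this angle, whatever the lens; pixels are square), "cx", "cy" (the principal point, pixels), "dist" ([k1, k2, p1, p2, k3] as OpenCV has them; the pictures are not rectified), "R" (3x3) and "t" (3): a world point X has camera coordinates R X + t. Camera axes: x right, y down, z forward; pixel columns grow to the right and rows downward; lengths in m; the calibration is good to about 2 mm. A picture is of the moment at which its call begins. camera_model takes no time and is no camera call.
- r.close_job(): hands the job in, once; it reports no verdict.
Trained networks look in the newest picture that a camera, given by its name, has taken for a name from the list of things; names that differ only in an ending like _2 or _b are one class to them, and where a whole thing is asked for, a point or a joint stands for the part that bears it (a point fixed in the world has none). Each returns a list of dicts, best first, with "score" (0 to 1); they miss things now and then, are a little off and sometimes report something else, mostly with a low value. They report only what shows in the picture. A call takes as long as a camera call. They do not tell look-alikes from the thing itself.
- r.cut_out(camera, query): "mask" (384x512 bool, what is visible of it) and "bbox" ([left, top, width, height] in pixels, round what is visible of it).
- r.spot_point(camera, query): "centre" ([column, row] in pixels: a listed point, or the origin of a listed thing).
The state is a dict: "time_s": time; "joints": joint angles; "qd": joint speeds; "joint_torque": joint torques, N m; "tcp_pos": TCP position; "eef_rot": TCP orientation; "contact_force": force on the tool from outside, world axes, zero at the start; "moment": the same for the moment, N m; "gripper_width": finger opening in m.
Only numpy, scipy, OpenCV 4.12 (cv2) and the standard library are available. Lean on these libraries where they do the work, as an engineer would, in place of code of your own. Each camera call takes 0.05 s, during which the arm holds its last target.

TASK

Slide the jaw of the case clamp shut until it presses the round clock case firmly into the V stop, and leave it closed there. Then take the brass dust cover with the knob, set it squarely over the brass spigot on top of the case and press it down until it snaps past the catches and sits fully home; keep pressing down on it with about 10 N and finish while still pressing, without letting up. Leave the other things on the bench where they are.

Things in the scene. Friction and masses are not known exactly. Their poses are not given: they have to be found in the camera images.
- clamp: Case clamp fixed to the bench: dark steel bed 100 x 240 x 10 mm (x, y, z), aluminium V stop at its -y end, sliding aluminium jaw at its +y end. Origin: underside of the bed, below the nest (the clamped case's axis); the bed runs from y = -70 to +170 mm. The jaw closes towards the clamp's own -y.
- nest (a point): Point on top of the clamp's bed (10 mm above the bench) on the axis that the case has when it is fully seated in the V stop. Axes as clamp.
- stop: V stop of the clamp, two fixed upright aluminium faces, top 38 mm above the bench, opening towards +y of the clamp. Origin as clamp.
- jaw (a joint): Sliding jaw, m: 0 fully open, grows as it closes (to the clamp's -y); 0.040 with the case seated in the V (end of travel 0.050). Starts between 0 and 0.012. Sliding takes about 4 N, and 2 to 5 N more while it pushes the case along the bed; the force rises steeply once the case is home in the V. A push of 15 to 20 N is right. It stays where it is left.
- jaw_handle (a point): Middle of the top of the jaw's upright steel handle tab, 70 mm above the bench. Tab 26 mm wide (clamp x), 14 mm thick (clamp y), free from 26 to 70 mm above the bench; pinch it from above or push it. Closed on the case it is 85 mm from the nest; the jaw plate (top 40 mm above the bench) is always 28 mm from the tab's face on the case side.
- case: Loose clock case on the clamp's bed between stop and jaw: aluminium drum, diameter 76 mm, 40 mm high; on it a brass spigot, diameter 52, 16 mm high, its top 4 mm tapered to diameter 44. About 0.45 kg. Four sprung steel catch balls stand out 3 mm from the spigot, 48.5 mm above the underside. Origin: centre of the underside, z up. The cover's rim lands on the drum's top, 40 mm above the origin.
- cover: Loose brass cap, diameter 72 mm, flat top at 23 mm, with a knob of diameter 20 mm from 25 to 53 mm above the underside. 0.12 kg. Open below, mouth 54 mm, inner lip 4 mm high. Origin: centre of the underside, z up; any yaw fits. 12.5 mm above home the lip meets the catches; pressing peaks at 10 to 13 N, falls to nothing at about 7 mm, then it pulls home: origin 40 mm above the case's.
- wheel: Bystander: loose spoked brass gear wheel, diameter 70 mm, 6 mm high. Origin at the underside centre.
- plain_cap: Bystander: loose plain brass cap without a knob, diameter 70 mm, 19 mm high. Origin at the underside centre.
- driver: Bystander: loose screwdriver with a grey handle, 160 mm long, lying on the bench. Origin midway, on the bench.
- star_key: Bystander: loose five-armed winding key, 120 mm across, 7 mm high. Origin at the underside centre.
- jar: Bystander: loose small glass jar with a black cap, diameter 44 mm, 60 mm high. Origin at the underside centre.
- spanner: Bystander: loose small steel spanner, 140 mm long, lying on the bench. Origin midway, on the bench.
- tub: Bystander: loose open white tub with small gears, diameter 92 mm, 35 mm high. Origin at the underside centre.
Mind the look-alikes: they are no part of the job. Leave any turquoise look-alike of the cover alone.

How it is judged:
By the outcome, as a careful person would: the job done as asked, in the order asked, and still so for the second after the job is handed in, while the arm keeps its last pose, push and grip.
It also fails if it takes over 51 s, if anything falls off the work surface, if the arm or the gripper's body presses on something with over 40 N, if the wrist force passes 120 N, or if a joint passes its speed limit or range.

## Working session

There is one attempt and no reset: what is moved stays moved. The work goes in short steps, Python scripts to look and compute and a tool call to move; the robot and the scene stay as the last step left them, time stands still between calls to the robot, and variables do not carry over. Pictures are saved under pics/ and viewed, and the job is handed in when it is done.

Besides the shell and the picture viewer there is one more tool, called after "Request:" by a JSON object that holds its "name" and its "arguments". arm_command: Moves the arm, as the interface text tells. Shift numbers are shares of 0.02 m and turn numbers shares of 0.08 rad, none past 1 either way. Its arguments: {"type":"object","properties":{"plan":{"type":"array","items":{"type":"object","properties":{"dx":{"type":"number"},"dy":{"type":"number"},"dz":{"type":"number"},"wx":{"type":"number"},"wy":{"type":"number"},"wz":{"type":"number"}}}},"fingers":{"type":"number"},"force":{"type":"number"}},"required":["plan"]}

```bash
ls; mkdir -p pics; python3 - <<'E'
from plant import r
import cv2,numpy as np
print(r.get_state())
for n in("top","side"):
    p,d=r.capture(n); cv2.imwrite(f"pics/{n}0.png",p[:,:,::-1]); np.save(f"pics/{n}0.npy",d)
    m=r.camera_model(n); print(n,m)
E
```

```text
pics
{'time_s': 0.0, 'joints': array([-4.72615464e+01,  2.05911063e+01,  6.33061957e-01, -2.24096146e-02,
       -7.01373121e+01, -1.65091802e+01]), 'qd': array([-0.02288557,  0.07762456,  0.01985602,  0.00610917, -0.03068105,
        0.13433131]), 'joint_torque': array([ 7.18160645e-04, -5.82719135e+01,  2.93056458e+01,  6.99729368e+00,
        6.92753209e-03, -1.71849083e-04]), 'tcp_pos': array([ 0.29811567, -0.60504992,  0.2366138 ]), 'eef_rot': array([ 94.05303651,  89.90234343, 120.27467833]), 'contact_force': array([-0.16988348,  0.01941546,  0.31900158]), 'moment': array([-0.01166686, -0.00349558,  0.02006082]), 'gripper_width': 0.08774017370373072}
top {'vertical_fov': 46.259434543463165, 'cx': 257.5790198804785, 'cy': 185.0971552842484, 'dist': array([-0.00518252,  0.        ,  0.        ,  0.        ,  0.        ]), 'R': array([[-3.44923031e-02, -9.99404541e-01, -9.18827325e-04],
       [-9.76548264e-01,  3.38989389e-02, -2.12613146e-01],
       [ 2.12517691e-01, -6.43623784e-03, -9.77136022e-01]]), 't': array([0.01635919, 0.59926507, 1.12321023])}
side {'vertical_fov': 54.16362862380407, 'cx': 255.48880072183863, 'cy': 195.47257590099423, 'dist': array([-0.07474558,  0.        ,  0.        ,  0.        ,  0.        ]), 'R': array([[-0.73812047, -0.67458694,  0.01051816],
       [-0.52542141,  0.56498705, -0.63617763],
       [ 0.4232145 , -0.4751022 , -0.77147092]]), 't': array([0.44103473, 0.36672823, 1.00130815])}
```

View pics/top0.png

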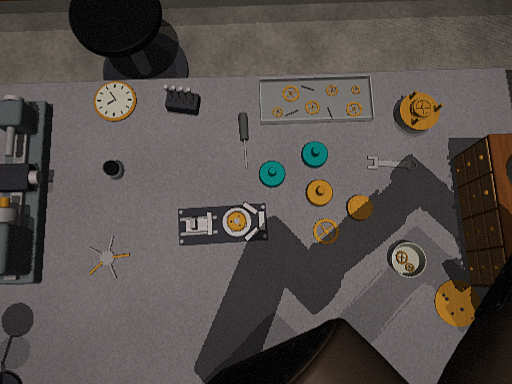

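View pics/side0.png

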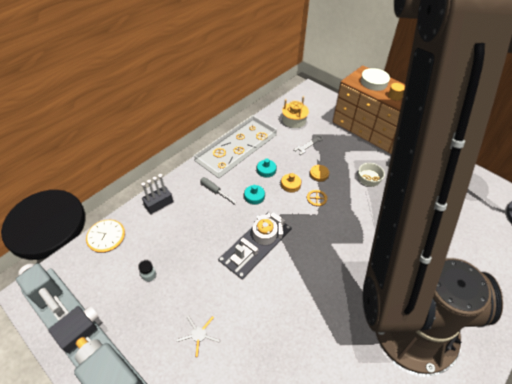

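The brass knobbed cover is at about (319,192) in the top view. The clamp is around (223,224), with the V stop at its right end and the jaw at the left. The two turquoise look-alikes are at (272,173) and (315,154).

```bash
cat > h.py <<'E'
import numpy as np,cv2
from plant import r
def cam(n):
    m=r.camera_model(n); f=192/np.tan(np.radians(m["vertical_fov"]/2))
    return np.array([[f,0,m["cx"]],[0,f,m["cy"]],[0,0,1]]),np.array(m["dist"]),np.array(m["R"]),np.array(m["t"])
def ray(n,uv):
    K,D,R,t=cam(n); uv=np.asarray(uv,float).reshape(-1,1,2)
    p=cv2.undistortPoints(uv,K,D)[:,0]; return np.c_[p,np.ones(len(p))]@R, -R.T@t
def at_z(n,uv,z):
    d,o=ray(n,uv); return o+d*((z-o[2])/d[:,2])[:,None]
def at_depth(n,uv,dep):
    d,o=ray(n,uv); return o+d*np.asarray(dep).reshape(-1,1)
def proj(n,X):
    K,D,R,t=cam(n); return cv2.projectPoints(np.asarray(X,float).reshape(-1,1,3),cv2.Rodrigues(R)[0],t,K,D)[0][:,0]
def cloud(n,d):
    v,u=np.mgrid[0:384,0:512]; P=at_depth(n,np.c_[u.ravel(),v.ravel()],d.ravel()).reshape(384,512,3)
    P[d<=0]=np.nan; return P
E
python3 - <<'E'
from h import *
np.set_printoptions(precision=4,suppress=True)
Z=dict(nest=.01,jaw_handle=.07,case=.01,cover=0.0,clamp=0.0)
for n in("top","side"):
    for q,z in Z.items():
        for o in r.spot_point(n,q)[:4]: print(n,q,round(o["score"],2),np.round(o["centre"],1),at_z(n,[o["centre"]],z)[0])
p=cv2.imread("pics/top0.png"); a=cv2.resize(p[135:255,165:365],None,fx=4,fy=4,interpolation=cv2.INTER_CUBIC); cv2.imwrite("pics/topz.png",a)
p=cv2.imread("pics/side0.png"); a=cv2.resize(p[150:290,200:340],None,fx=4,fy=4,interpolation=cv2.INTER_CUBIC); cv2.imwrite("pics/sidez.png",a)
print(r.get_state()["time_s"])
E
```

```text
top nest 0.89 [248.7 223.4] [0.5057 0.023  0.01  ]
top jaw_handle 0.72 [189.8 223.2] [0.5037 0.1741 0.07  ]
top jaw_handle 0.2 [321.  232.6] [ 0.4677 -0.163   0.07  ]
top case 0.59 [236.  220.8] [0.514  0.0573 0.01  ]
top cover 0.95 [318.2 191.9] [ 0.5883 -0.1725  0.    ]
top cover 0.87 [316.9 159.4] [ 0.6819 -0.1748  0.    ]
top cover 0.57 [271.2 176.7] [ 0.6362 -0.0438  0.    ]
top clamp 0.93 [240.7 222.8] [0.5095 0.045  0.    ]
side nest 0.63 [264.7 231.3] [0.5173 0.0446 0.01  ]
side jaw_handle 0.6 [240.  248.8] [0.5036 0.1699 0.07  ]
side case 0.89 [265.1 236. ] [0.5046 0.057  0.01  ]
side cover 0.67 [265.3 168. ] [ 0.7056 -0.1719  0.    ]
side cover 0.62 [252.8 195.5] [ 0.6504 -0.0441  0.    ]
side cover 0.6 [292.  183.9] [ 0.5846 -0.1782  0.    ]
side clamp 0.81 [265.2 237.1] [0.5057 0.0548 0.    ]
0.6
```

View pics/topz.png

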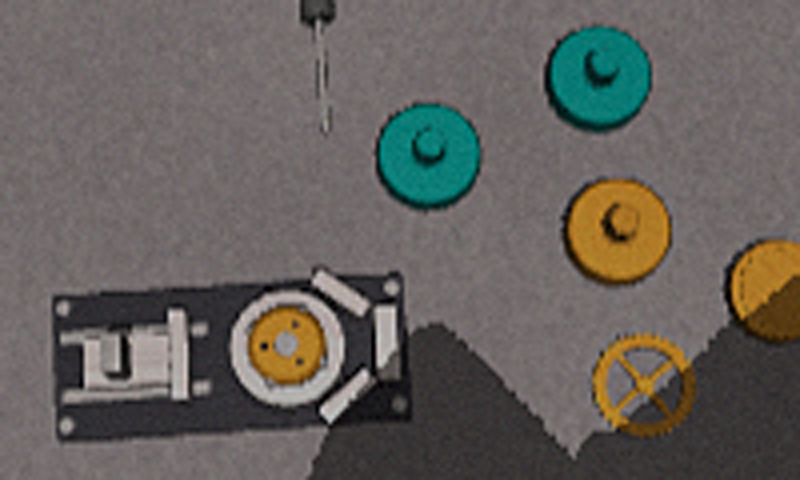

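View pics/sidez.png

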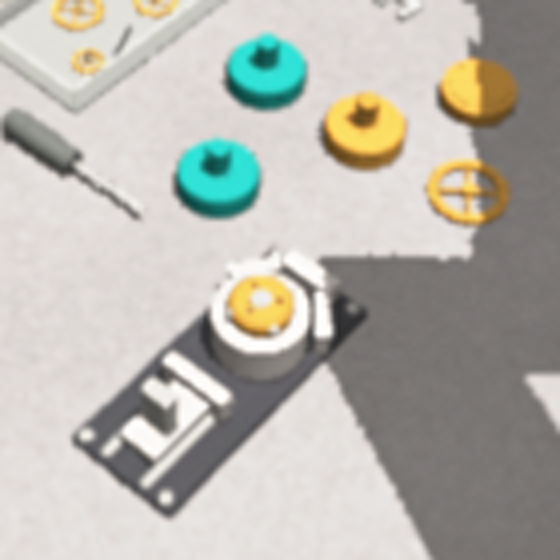

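```bash
python3 - <<'E'
from h import *
np.set_printoptions(precision=4,suppress=True)
for n in("top","side"):
    P=cloud(n,np.load(f"pics/{n}0.npy"))
    x,y,z=P[...,0],P[...,1],P[...,2]
    reg=(x>.40)&(x<.62)&(y>-.08)&(y>-.08)&(y<.27)
    fl=(x>.45)&(x<.56)&(y>.23)&(y<.3)
    print(n,"floor z",np.nanmedian(z[fl]))
    def rep(nm,m):
        q=P[m]; 
        if len(q): print(nm,len(q),"mean",q.mean(0),"med",np.median(q,0),"min",q.min(0),"max",q.max(0))
    rep("handle",reg&(y>.12)&(z>.062)&(z<.078))
    rep("spigot",reg&(y<.11)&(z>.058)&(z<.075))
    rep("stop/drum",reg&(y<.0)&(z>.03)&(z<.044))
    rep("knob",(abs(x-.585)<.05)&(abs(y+.175)<.05)&(z>.047)&(z<.06))
    rep("capflat",(abs(x-.585)<.05)&(abs(y+.175)<.05)&(z>.018)&(z<.028))
    # bed rect
    m=(reg&(z>.005)&(z<.09)).astype(np.uint8)
    m2=reg&(z>.005)&(z<.09)
    rect=cv2.minAreaRect((P[m2][:,:2]*1000).astype(np.float32)); print("rect",rect, m2.sum())
    bgr=cv2.imread(f"pics/{n}0.png"); hsv=cv2.cvtColor(bgr,cv2.COLOR_BGR2HSV)
    brass=(hsv[...,0]>12)&(hsv[...,0]<30)&(hsv[...,1]>130)
    rep("brass case",brass&reg)
    rep("brass cover",brass&(abs(x-.585)<.05)&(abs(y+.175)<.045))
E
```

```text
top floor z -0.0003898364733947446
handle 60 mean [0.5029 0.1673 0.0687] med [0.5029 0.1672 0.0688] min [0.4912 0.1607 0.0628] max [0.5172 0.174  0.073 ]
spigot 320 mean [0.505  0.0546 0.0652] med [0.5049 0.0547 0.0653] min [0.4801 0.0293 0.0581] max [0.5304 0.0787 0.0714]
stop/drum 106 mean [ 0.5093 -0.0106  0.0338] med [ 0.5081 -0.0106  0.0338] min [ 0.4835 -0.0185  0.0301] max [ 0.535  -0.0006  0.0401]
knob 46 mean [ 0.5824 -0.1718  0.052 ] med [ 0.5828 -0.1723  0.0523] min [ 0.5724 -0.181   0.0479] max [ 0.5915 -0.1618  0.0558]
capflat 458 mean [ 0.5819 -0.1714  0.0224] med [ 0.58   -0.1702  0.0224] min [ 0.5472 -0.2081  0.0182] max [ 0.6183 -0.136   0.0277]
rect ((509.8528137207031, 93.7781982421875), (219.4315185546875, 346.4432678222656), 0.0634927824139595) 3395
brass case 263 mean [0.5062 0.0543 0.0651] med [0.5054 0.0543 0.0653] min [0.4824 0.0313 0.0469] max [0.535  0.0786 0.0714]
brass cover 550 mean [ 0.5821 -0.1709  0.0246] med [ 0.5804 -0.1698  0.0226] min [ 0.5472 -0.2076 -0.0039] max [ 0.6229 -0.136   0.0558]
side floor z -0.0011588701013608427
handle 45 mean [0.5071
[... 284 characters left out ...]
.0329] min [ 0.487  -0.0192  0.0303] max [ 0.5398 -0.0004  0.0373]
knob 21 mean [ 0.5875 -0.1716  0.0517] med [ 0.5876 -0.1728  0.0514] min [ 0.5785 -0.1797  0.0477] max [ 0.5975 -0.1598  0.0551]
capflat 204 mean [ 0.5835 -0.1672  0.0222] med [ 0.5805 -0.1655  0.0222] min [ 0.5501 -0.2079  0.0182] max [ 0.6212 -0.1337  0.0275]
rect ((538.5513916015625, 94.06381225585938), (305.7095031738281, 187.31350708007812), 85.23155975341797) 2248
brass case 133 mean [0.5061 0.0596 0.0639] med [0.5046 0.0613 0.0642] min [0.4854 0.033  0.0524] max [0.5297 0.0802 0.0692]
brass cover 280 mean [ 0.5811 -0.1627  0.0235] med [ 0.5803 -0.163   0.0221] min [ 0.5501 -0.2028  0.0036] max [ 0.62   -0.1337  0.0551]
```

```bash
python3 - <<'E'
from h import *
np.set_printoptions(precision=4,suppress=True)
P=at_z("top",[[180.5,212],[262.75,206.5],[181.5,241.75],[265,236]],.01);print(P, P.mean(0))
for a,b in((0,1),(2,3)):
    d=P[a]-P[b];print(np.degrees(np.arctan2(d[1],d[0]))-90)
for a,b in((0,2),(1,3)):
    d=P[a]-P[b];print(np.degrees(np.arctan2(d[1],d[0])))
# side: sidez corners (85,437),(165,498),(355,308)
Q=at_z("side",[[200+85/4,150+437/4],[200+165/4,150+498/4],[200+355/4,150+308/4]],.01);print(Q)
d=Q[1]-Q[2];print(np.degrees(np.arctan2(d[1],d[0]))-90)
from scipy.spatial.transform import Rotation as R
s=r.get_state();print(R.from_euler('xyz',s["eef_rot"],degrees=True).as_matrix())
E
```

```text
[[ 0.5435  0.2083  0.01  ]
 [ 0.5509 -0.0168  0.01  ]
 [ 0.4624  0.2054  0.01  ]
 [ 0.4701 -0.0199  0.01  ]] [0.5067 0.0942 0.01  ]
1.8911996020103317
1.9573654376767138
2.0043109672261554
2.1904686928421637
[[ 0.5459  0.2091  0.01  ]
 [ 0.4667  0.205   0.01  ]
 [ 0.4717 -0.0203  0.01  ]]
1.2639304357610257
[[-0.    -0.442  0.897]
 [ 0.     0.897  0.442]
 [-1.     0.    -0.   ]]
```

Request:
{"name": "arm_command", "arguments": {"plan": [{"wx":1},{"wx":1},{"wx":1},{"wx":1},{"wx":1},{"wx":0.3}], "fingers": 1, "force": 30}}

```text
schema error: expected keys dx, dy, dz, wx, wy, wz
```

Request:
{"name": "arm_command", "arguments": {"plan": [{"dx":0,"dy":0,"dz":0,"wx":1,"wy":0,"wz":0},{"dx":0,"dy":0,"dz":0,"wx":1,"wy":0,"wz":0},{"dx":0,"dy":0,"dz":0,"wx":1,"wy":0,"wz":0},{"dx":0,"dy":0,"dz":0,"wx":1,"wy":0,"wz":0},{"dx":0,"dy":0,"dz":0,"wx":1,"wy":0,"wz":0},{"dx":0,"dy":0,"dz":0,"wx":0.3,"wy":0,"wz":0}], "fingers": 1, "force": 30}}

```text
time_s: 1.1
tcp_pos: [0.2983, -0.6054, 0.2377]
eef_rot: [-33.4, 90.0, -32.6]
contact_force: [-1.0, 0.6, -0.4]
gripper_width: 0.053
```

```bash
cat >> h.py <<'E'
from scipy.spatial.transform import Rotation as Rot
def tool(): 
    s=r.get_state(); return s,Rot.from_euler('xyz',s["eef_rot"],degrees=True).as_matrix()
def go(X,yaw=None):
    s,R=tool(); d=R.T@(np.array(X)-s["tcp_pos"]); 
    ya=np.degrees(np.arctan2(R[1,1],R[0,1]))
    print("t",round(s["time_s"],2),"tcp",s["tcp_pos"].round(4),"F",s["contact_force"].round(2),"w",round(s["gripper_width"],4),"yaw of tool y",ya.round(2),"toolx",R[:,0].round(3))
    print("units",(d/.02).round(3), "" if yaw is None else ("wx units",-np.radians(yaw-ya)/.08))
E
python3 -c "
from h import *
go([.504,.225,.237],91.9)"
```

```text
t 1.1 tcp [ 0.2983 -0.6054  0.2377] F [-1.04  0.55 -0.37] w 0.053 yaw of tool y 90.83 toolx [ 0. -0. -1.]
units [3.3000e-02 4.1369e+01 1.0882e+01] ('wx units', np.float64(-0.23387353711129916))
```

Request:
{"name": "arm_command", "arguments": {"plan": [{"dx":0,"dy":1,"dz":0.26,"wx":-0.2,"wy":0,"wz":0},{"dx":0,"dy":1,"dz":0.26,"wx":0,"wy":0,"wz":0},{"dx":0,"dy":1,"dz":0.26,"wx":0,"wy":0,"wz":0},{"dx":0,"dy":1,"dz":0.26,"wx":0,"wy":0,"wz":0},{"dx":0,"dy":1,"dz":0.26,"wx":0,"wy":0,"wz":0},{"dx":0,"dy":1,"dz":0.26,"wx":0,"wy":0,"wz":0},{"dx":0,"dy":1,"dz":0.26,"wx":0,"wy":0,"wz":0},{"dx":0,"dy":1,"dz":0.26,"wx":0,"wy":0,"wz":0},{"dx":0,"dy":1,"dz":0.26,"wx":0,"wy":0,"wz":0},{"dx":0,"dy":1,"dz":0.26,"wx":0,"wy":0,"wz":0},{"dx":0,"dy":1,"dz":0.26,"wx":0,"wy":0,"wz":0},{"dx":0,"dy":1,"dz":0.26,"wx":0,"wy":0,"wz":0},{"dx":0,"dy":1,"dz":0.26,"wx":0,"wy":0,"wz":0},{"dx":0,"dy":1,"dz":0.26,"wx":0,"wy":0,"wz":0},{"dx":0,"dy":1,"dz":0.26,"wx":0,"wy":0,"wz":0},{"dx":0,"dy":1,"dz":0.26,"wx":0,"wy":0,"wz":0},{"dx":0,"dy":1,"dz":0.26,"wx":0,"wy":0,"wz":0},{"dx":0,"dy":1,"dz":0.26,"wx":0,"wy":0,"wz":0},{"dx":0,"dy":1,"dz":0.26,"wx":0,"wy":0,"wz":0},{"dx":0,"dy":1,"dz":0.26,"wx":0,"wy":0,"wz":0}]}}

```text
time_s: 2.77
tcp_pos: [0.3935, -0.1881, 0.2388]
eef_rot: [-17.6, 89.6, -16.4]
contact_force: [1.1, -0.8, 0.0]
gripper_width: 0.0004
```

```bash
python3 -c "
from h import *
go([.504,.225,.237],91.9)"
```

```text
t 2.77 tcp [ 0.3935 -0.1881  0.2388] F [ 1.08 -0.84  0.03] w 0.0004 yaw of tool y 91.29 toolx [ 0.006 -0.002 -1.   ]
units [ 0.086 20.527  5.987] ('wx units', np.float64(-0.13319140871819649))
```

Request:
{"name": "arm_command", "arguments": {"plan": [{"dx":0,"dy":1,"dz":0.3,"wx":-0.1,"wy":0.07,"wz":0},{"dx":0,"dy":1,"dz":0.3,"wx":0,"wy":0,"wz":0},{"dx":0,"dy":1,"dz":0.3,"wx":0,"wy":0,"wz":0},{"dx":0,"dy":1,"dz":0.3,"wx":0,"wy":0,"wz":0},{"dx":0,"dy":1,"dz":0.3,"wx":0,"wy":0,"wz":0},{"dx":0,"dy":1,"dz":0.3,"wx":0,"wy":0,"wz":0},{"dx":0,"dy":1,"dz":0.3,"wx":0,"wy":0,"wz":0},{"dx":0,"dy":1,"dz":0.3,"wx":0,"wy":0,"wz":0},{"dx":0,"dy":1,"dz":0.3,"wx":0,"wy":0,"wz":0},{"dx":0,"dy":1,"dz":0.3,"wx":0,"wy":0,"wz":0},{"dx":0,"dy":1,"dz":0.3,"wx":0,"wy":0,"wz":0},{"dx":0,"dy":1,"dz":0.3,"wx":0,"wy":0,"wz":0},{"dx":0,"dy":1,"dz":0.3,"wx":0,"wy":0,"wz":0},{"dx":0,"dy":1,"dz":0.3,"wx":0,"wy":0,"wz":0},{"dx":0,"dy":1,"dz":0.3,"wx":0,"wy":0,"wz":0},{"dx":0,"dy":1,"dz":0.3,"wx":0,"wy":0,"wz":0},{"dx":0,"dy":1,"dz":0.3,"wx":0,"wy":0,"wz":0},{"dx":0,"dy":1,"dz":0.3,"wx":0,"wy":0,"wz":0},{"dx":0,"dy":1,"dz":0.3,"wx":0,"wy":0,"wz":0},{"dx":0,"dy":1,"dz":0.3,"wx":0,"wy":0,"wz":0}]}}

```text
time_s: 4.43
tcp_pos: [0.5033, 0.2377, 0.2463]
eef_rot: [14.2, 89.1, 16.2]
contact_force: [0.5, -1.1, -0.5]
gripper_width: 0.0003
```

```bash
python3 -c "
from h import *
go([.504,.225,.06],91.9)"
```

```text
t 4.43 tcp [0.5033 0.2377 0.2463] F [ 0.47 -1.09 -0.53] w 0.0003 yaw of tool y 91.92 toolx [ 0.015  0.004 -1.   ]
units [ 9.311 -0.67  -0.126] ('wx units', np.float64(0.005421220150741995))
```

Request:
{"name": "arm_command", "arguments": {"plan": [{"dx":0.5,"dy":0,"dz":0,"wx":0,"wy":0.19,"wz":-0.05},{"dx":1,"dy":0,"dz":0,"wx":0,"wy":0,"wz":0},{"dx":1,"dy":0,"dz":0,"wx":0,"wy":0,"wz":0},{"dx":1,"dy":0,"dz":0,"wx":0,"wy":0,"wz":0},{"dx":1,"dy":0,"dz":0,"wx":0,"wy":0,"wz":0},{"dx":1,"dy":0,"dz":0,"wx":0,"wy":0,"wz":0},{"dx":1,"dy":0,"dz":0,"wx":0,"wy":0,"wz":0},{"dx":1,"dy":0,"dz":0,"wx":0,"wy":0,"wz":0},{"dx":1,"dy":0,"dz":0,"wx":0,"wy":0,"wz":0},{"dx":0.7,"dy":0,"dz":0,"wx":0,"wy":0,"wz":0},{"dx":0.3,"dy":0,"dz":0,"wx":0,"wy":0,"wz":0}]}}

```text
time_s: 5.35
tcp_pos: [0.5058, 0.2414, 0.0498]
eef_rot: [48.7, 89.7, 50.9]
contact_force: [-0.1, 0.2, 0.2]
gripper_width: 0.0008
```

```bash
python3 -c "
from h import *
go([.505,.2,.056],91.9)
p,d=r.capture('top');cv2.imwrite('pics/top1.png',cv2.resize(p[135:255,165:325,::-1],None,fx=4,fy=4))"
```

```text
t 5.35 tcp [0.5058 0.2414 0.0498] F [-0.08  0.2   0.23] w 0.0008 yaw of tool y 92.13 toolx [ 0.003  0.004 -1.   ]
units [-0.318 -2.063 -0.117] ('wx units', np.float64(0.05117231640792178))
```

View pics/top1.png

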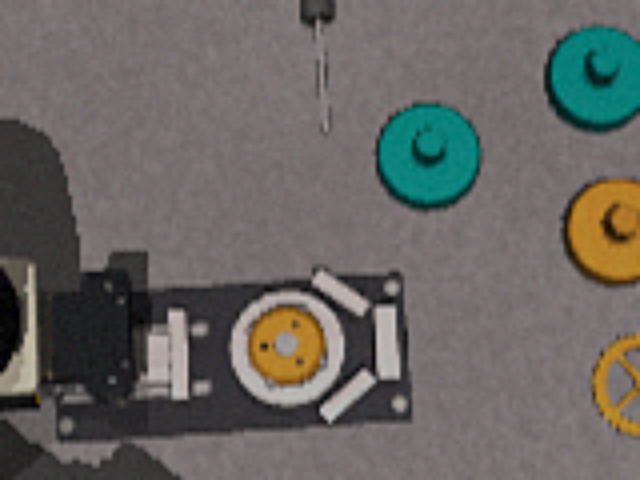

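The gripper is behind the handle tab (in the enlarged crop the tab is hidden below it) and aligned with the clamp axis. I'll push towards -y.

Request:
{"name": "arm_command", "arguments": {"plan": [{"dx":0,"dy":-0.4,"dz":0,"wx":0,"wy":0.04,"wz":-0.05},{"dx":0,"dy":-0.4,"dz":0,"wx":0,"wy":0,"wz":0},{"dx":0,"dy":-0.4,"dz":0,"wx":0,"wy":0,"wz":0},{"dx":0,"dy":-0.4,"dz":0,"wx":0,"wy":0,"wz":0},{"dx":0,"dy":-0.3,"dz":0,"wx":0,"wy":0,"wz":0},{"dx":0,"dy":-0.2,"dz":0,"wx":0,"wy":0,"wz":0},{"dx":0,"dy":-0.2,"dz":0,"wx":0,"wy":0,"wz":0},{"dx":0,"dy":-0.2,"dz":0,"wx":0,"wy":0,"wz":0}]}}

```text
time_s: 6.07
tcp_pos: [0.5097, 0.1874, 0.0538]
eef_rot: [36.8, 89.7, 38.9]
contact_force: [-1.6, 3.8, -1.7]
gripper_width: 0.0003
```

Request:
{"name": "arm_command", "arguments": {"plan": [{"dx":0,"dy":-0.2,"dz":0,"wx":0,"wy":0,"wz":0},{"dx":0,"dy":-0.2,"dz":0,"wx":0,"wy":0,"wz":0},{"dx":0,"dy":-0.2,"dz":0,"wx":0,"wy":0,"wz":0}]}}

```text
time_s: 6.32
tcp_pos: [0.5103, 0.1758, 0.054]
eef_rot: [46.3, 89.5, 48.4]
contact_force: [-1.8, 4.3, -1.7]
gripper_width: 0.0005
```

Request:
{"name": "arm_command", "arguments": {"plan": [{"dx":0,"dy":-0.15,"dz":-0.05,"wx":0,"wy":0.05,"wz":0},{"dx":0,"dy":-0.15,"dz":-0.05,"wx":0,"wy":0,"wz":0}]}}

```text
time_s: 6.48
tcp_pos: [0.5099, 0.1702, 0.0544]
eef_rot: [61.1, 89.5, 63.3]
contact_force: [2.3, 4.6, -0.8]
gripper_width: 0.0005
```

Request:
{"name": "arm_command", "arguments": {"plan": [{"dx":0,"dy":-0.1,"dz":0,"wx":0,"wy":0,"wz":0},{"dx":0,"dy":-0.1,"dz":0,"wx":0,"wy":0,"wz":0}]}}

```text
time_s: 6.65
tcp_pos: [0.5101, 0.1659, 0.0544]
eef_rot: [61.1, 89.5, 63.3]
contact_force: [-1.2, 4.6, -1.3]
gripper_width: 0.0002
```

Request:
{"name": "arm_command", "arguments": {"plan": [{"dx":0,"dy":-0.1,"dz":0,"wx":0,"wy":0,"wz":0},{"dx":0,"dy":-0.1,"dz":0,"wx":0,"wy":0,"wz":0}]}}

```text
time_s: 6.82
tcp_pos: [0.5103, 0.1619, 0.0544]
eef_rot: [61.9, 89.5, 64.1]
contact_force: [-1.3, 7.1, -0.7]
gripper_width: 0.0002
```

```bash
python3 -c "
from h import *
go([.505,.155,.054],91.9)
p,d=r.capture('top');cv2.imwrite('pics/top2.png',cv2.resize(p[135:255,165:325,::-1],None,fx=4,fy=4))"
```

```text
t 6.82 tcp [0.5103 0.1619 0.0544] F [-1.32  7.13 -0.73] w 0.0002 yaw of tool y 92.18 toolx [ 0.004  0.008 -1.   ]
units [ 0.017 -0.337 -0.276] ('wx units', np.float64(0.0617038805684535))
```

View pics/top2.png

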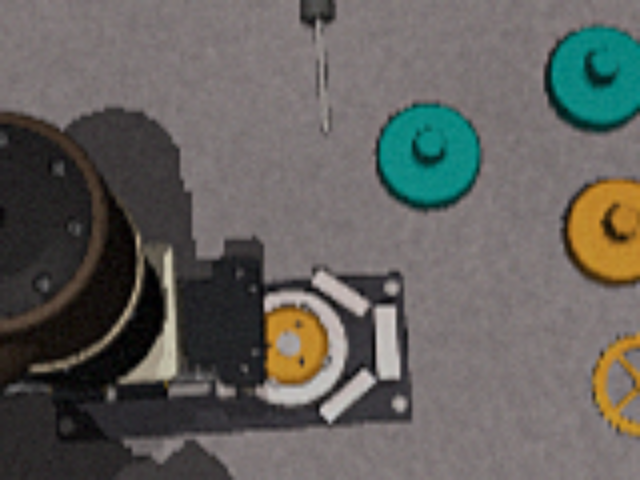

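The case has just begun to move: the drum is at about (289,343) in the crop and the force has risen to 7 N.

Request:
{"name": "arm_command", "arguments": {"plan": [{"dx":0,"dy":-0.1,"dz":0,"wx":0,"wy":0,"wz":-0.1},{"dx":0,"dy":-0.1,"dz":0,"wx":0,"wy":0,"wz":0}]}}

```text
time_s: 7.03
tcp_pos: [0.5104, 0.1583, 0.0543]
eef_rot: [11.3, 89.7, 13.4]
contact_force: [-1.9, 7.3, -1.3]
gripper_width: 0.0
```

Request:
{"name": "arm_command", "arguments": {"plan": [{"dx":0,"dy":-0.08,"dz":0,"wx":0,"wy":0,"wz":0},{"dx":0,"dy":-0.08,"dz":0,"wx":0,"wy":0,"wz":0}]}}

```text
time_s: 7.2
tcp_pos: [0.5105, 0.1559, 0.0543]
eef_rot: [24.3, 89.7, 26.4]
contact_force: [-2.2, 7.4, -1.1]
gripper_width: 0.0002
```

Request:
{"name": "arm_command", "arguments": {"plan": [{"dx":0,"dy":-0.06,"dz":0,"wx":0,"wy":0,"wz":0}]}}

```text
time_s: 7.28
tcp_pos: [0.5105, 0.1554, 0.0544]
eef_rot: [31.9, 89.6, 34.1]
contact_force: [-2.7, 8.9, -1.2]
gripper_width: 0.0008
```

Request:
{"name": "arm_command", "arguments": {"plan": [{"dx":0,"dy":-0.06,"dz":0,"wx":0,"wy":0,"wz":0}]}}

```text
time_s: 7.37
tcp_pos: [0.5105, 0.155, 0.0544]
eef_rot: [38.5, 89.6, 40.7]
contact_force: [-4.3, 9.2, -1.3]
gripper_width: 0.0004
```

Request:
{"name": "arm_command", "arguments": {"plan": [{"dx":0,"dy":-0.06,"dz":0,"wx":0,"wy":0,"wz":0}]}}

```text
time_s: 7.45
tcp_pos: [0.5106, 0.1546, 0.0544]
eef_rot: [43.4, 89.5, 45.6]
contact_force: [-2.7, 8.4, -0.8]
gripper_width: 0.0002
```

Request:
{"name": "arm_command", "arguments": {"plan": [{"dx":0,"dy":-0.1,"dz":0,"wx":0,"wy":0,"wz":0},{"dx":0,"dy":-0.1,"dz":0,"wx":0,"wy":0,"wz":0}]}}

```text
time_s: 7.62
tcp_pos: [0.5108, 0.1534, 0.0545]
eef_rot: [53.1, 89.3, 55.3]
contact_force: [-7.4, 19.0, 0.5]
gripper_width: 0.0007
```

Request:
{"name": "arm_command", "arguments": {"plan": [{"dx":0,"dy":-0.1,"dz":0,"wx":0,"wy":0,"wz":-0.05},{"dx":0,"dy":-0.1,"dz":0,"wx":0,"wy":0,"wz":0}]}}

```text
time_s: 7.78
tcp_pos: [0.5107, 0.1536, 0.0545]
eef_rot: [52.6, 89.1, 54.8]
contact_force: [-6.5, 16.5, -0.2]
gripper_width: 0.0003
```

Request:
{"name": "arm_command", "arguments": {"plan": [{"dx":0,"dy":-0.1,"dz":0,"wx":0,"wy":0,"wz":0}]}}

```text
time_s: 7.87
tcp_pos: [0.5107, 0.1536, 0.0546]
eef_rot: [55.9, 89.0, 58.1]
contact_force: [-5.5, 15.6, -0.2]
gripper_width: 0.0004
```

Request:
{"name": "arm_command", "arguments": {"plan": [{"dx":0,"dy":-0.1,"dz":0,"wx":0,"wy":0,"wz":0}]}}

```text
time_s: 7.95
tcp_pos: [0.5107, 0.1536, 0.0546]
eef_rot: [58.3, 88.8, 60.4]
contact_force: [-5.9, 16.0, -1.0]
gripper_width: 0.0006
```

Request:
{"name": "arm_command", "arguments": {"plan": [{"dx":0,"dy":-0.13,"dz":0,"wx":0,"wy":0,"wz":0},{"dx":0,"dy":-0.13,"dz":0,"wx":0,"wy":0,"wz":0}]}}

```text
time_s: 8.12
tcp_pos: [0.5109, 0.1536, 0.0548]
eef_rot: [62.0, 88.4, 64.2]
contact_force: [-9.5, 20.1, -0.3]
gripper_width: 0.0005
```

```bash
python3 -c "
from h import *
np.set_printoptions(precision=4,suppress=True)
go([.505,.155,.054],91.9)
p,d=r.capture('top');cv2.imwrite('pics/top3.png',cv2.resize(p[135:255,165:325,::-1],None,fx=4,fy=4))
P=cloud('top',d);z=P[...,2];x=P[...,0];y=P[...,1]
hsv=cv2.cvtColor(p,cv2.COLOR_RGB2HSV);b=(hsv[...,0]>12)&(hsv[...,0]<30)&(hsv[...,1]>130)
m=b&(z>.055)&(z<.075)&(abs(x-.508)<.05)&(abs(y-.045)<.05)
q=P[m];print(len(q),q.mean(0),q.min(0),q.max(0))
"
```

```text
t 8.12 tcp [0.5109 0.1536 0.0548] F [-9.5  20.07 -0.31] w 0.0005 yaw of tool y 92.16 toolx [ 0.012  0.026 -1.   ]
units [ 0.037  0.078 -0.292] ('wx units', np.float64(0.05577045033770778))
208 [0.5077 0.0402 0.0652] [0.4846 0.0209 0.0584] [0.5325 0.0578 0.0711]
```

View pics/top3.png

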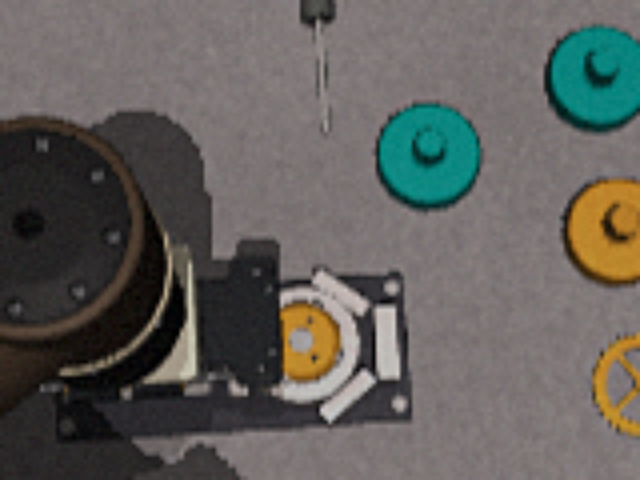

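The jaw stopped at 20 N. The drum touches both V arms, at about (345,300) and (345,385) in the crop. I'll back off, rise and open the fingers.

Request:
{"name": "arm_command", "arguments": {"plan": [{"dx":0,"dy":0.5,"dz":0,"wx":0,"wy":0,"wz":0},{"dx":0,"dy":0.5,"dz":0,"wx":0,"wy":0.15,"wz":-0.33},{"dx":-0.7,"dy":0,"dz":0,"wx":0,"wy":0,"wz":0},{"dx":-1,"dy":0,"dz":0,"wx":0,"wy":0,"wz":0},{"dx":-1,"dy":0,"dz":0,"wx":0,"wy":0,"wz":0},{"dx":-1,"dy":0,"dz":0,"wx":0,"wy":0,"wz":0},{"dx":-1,"dy":0,"dz":0,"wx":0,"wy":0,"wz":0},{"dx":-0.5,"dy":-0.5,"dz":0.2,"wx":0,"wy":0,"wz":0}], "fingers": -1}}

```text
time_s: 8.83
tcp_pos: [0.5094, 0.16, 0.1595]
eef_rot: [-127.5, 88.8, -125.3]
contact_force: [0.7, -0.1, 0.1]
gripper_width: 0.0483
```

```bash
python3 -c "
from h import *
go([.584,-.171,.13],91.9)"
```

```text
t 8.83 tcp [0.5094 0.16   0.1595] F [ 0.67 -0.12  0.07] w 0.0483 yaw of tool y 92.23 toolx [-0.013 -0.018 -1.   ]
units [  1.72  -16.657   3.104] ('wx units', np.float64(0.0721209409857251))
```

Request:
{"name": "arm_command", "arguments": {"plan": [{"dx":0,"dy":-0.7,"dz":0.1,"wx":0,"wy":-0.16,"wz":0.22},{"dx":0,"dy":-1,"dz":0.2,"wx":0,"wy":0,"wz":0},{"dx":0,"dy":-1,"dz":0.2,"wx":0,"wy":0,"wz":0},{"dx":0,"dy":-1,"dz":0.2,"wx":0,"wy":0,"wz":0},{"dx":0,"dy":-1,"dz":0.2,"wx":0,"wy":0,"wz":0},{"dx":0,"dy":-1,"dz":0.2,"wx":0,"wy":0,"wz":0},{"dx":0,"dy":-1,"dz":0.2,"wx":0,"wy":0,"wz":0},{"dx":0,"dy":-1,"dz":0.2,"wx":0,"wy":0,"wz":0},{"dx":0,"dy":-1,"dz":0.2,"wx":0,"wy":0,"wz":0},{"dx":0,"dy":-1,"dz":0.2,"wx":0,"wy":0,"wz":0},{"dx":0,"dy":-1,"dz":0.2,"wx":0,"wy":0,"wz":0},{"dx":0,"dy":-1,"dz":0.2,"wx":0,"wy":0,"wz":0},{"dx":0,"dy":-1,"dz":0.2,"wx":0,"wy":0,"wz":0},{"dx":0.2,"dy":-1,"dz":0.2,"wx":0,"wy":0,"wz":0},{"dx":0.3,"dy":-1,"dz":0.2,"wx":0,"wy":0,"wz":0},{"dx":0.3,"dy":-0.6,"dz":0.1,"wx":0,"wy":0,"wz":0},{"dx":0.2,"dy":-0.2,"dz":0,"wx":0,"wy":0,"wz":0},{"dx":0,"dy":0,"dz":0,"wx":0,"wy":0,"wz":0}]}}

```text
time_s: 10.33
tcp_pos: [0.5745, -0.1746, 0.142]
eef_rot: [-142.5, 88.6, -140.4]
contact_force: [0.1, -0.0, 0.3]
gripper_width: 0.0873
```

```bash
python3 -c "
from h import *
np.set_printoptions(precision=4,suppress=True)
go([.584,-.171,.1],91.9)
for n in ('top','side'):
  p,d=r.capture(n);cv2.imwrite(f'pics/{n}4.png',p[...,::-1]);np.save(f'pics/{n}4.npy',d)
  P=cloud(n,d);z=P[...,2];x=P[...,0];y=P[...,1]
  hsv=cv2.cvtColor(p,cv2.COLOR_RGB2HSV);b=(hsv[...,0]>12)&(hsv[...,0]<30)&(hsv[...,1]>130)
  for nm,m in (('spig',b&(z>.06)&(z<.075)&(abs(x-.508)<.05)&(abs(y-.045)<.05)),('handle',(z>.062)&(z<.078)&(abs(x-.508)<.04)&(abs(y-.13)<.03)),('clampall',(z>.035)&(z<.045)&(abs(x-.508)<.06)&(abs(y-.045)<.08))):
    q=P[m]
    if len(q): print(n,nm,len(q),q.mean(0),q.min(0),q.max(0))
  for q in ('jaw_handle','case','cover'):
    for o in r.spot_point(n,q)[:3]: print(n,q,round(o['score'],2),at_z(n,[o['centre']],{'jaw_handle':.07,'case':.01,'cover':0}[q])[0])
"
```

```text
t 10.33 tcp [ 0.5745 -0.1746  0.142 ] F [ 0.14 -0.05  0.27] w 0.0873 yaw of tool y 92.15 toolx [-0.018 -0.015 -1.   ]
units [2.089 0.192 0.523] ('wx units', np.float64(0.05356017874979725))
top handle 2 [0.5153 0.1353 0.0649] [0.5138 0.1351 0.0633] [0.5168 0.1355 0.0665]
top jaw_handle 0.63 [0.5041 0.1263 0.07  ]
top cover 0.53 [ 0.5875 -0.1703  0.    ]
top cover 0.47 [ 0.6421 -0.058   0.    ]
side spig 141 [0.5095 0.0482 0.0649] [0.4872 0.0241 0.0601] [0.5328 0.0708 0.071 ]
side handle 47 [0.5079 0.1313 0.0684] [0.4962 0.1223 0.0622] [0.5214 0.1375 0.0744]
side clampall 181 [0.5018 0.0587 0.0385] [ 0.4602 -0.0173  0.035 ] [0.563  0.0961 0.0448]
side jaw_handle 0.87 [0.5024 0.1354 0.07  ]
side jaw_handle 0.49 [ 0.4517 -0.1489  0.07  ]
side case 0.87 [0.5161 0.0393 0.01  ]
side cover 0.87 [ 0.5772 -0.1684  0.    ]
side cover 0.77 [ 0.7002 -0.1707  0.    ]
side cover 0.61 [ 0.649  -0.0344  0.    ]
```

View pics/top4.png

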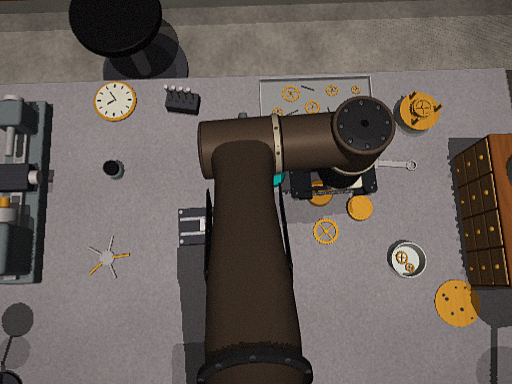

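View pics/side4.png

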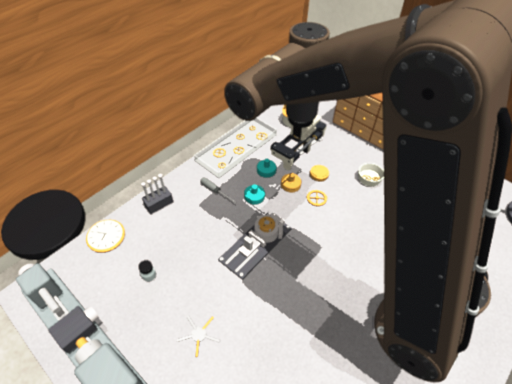

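The side view shows the jaw shut on the case at (268,225). The handle has moved about 38 mm, as expected. The gripper is roughly over the brass cover at (291,182); next I'll correct the tilt and offset and go down.

Request:
{"name": "arm_command", "arguments": {"plan": [{"dx":0.5,"dy":0.2,"dz":0.4,"wx":0,"wy":-0.22,"wz":0.19},{"dx":1,"dy":0,"dz":0.1,"wx":0,"wy":0,"wz":0},{"dx":0.5,"dy":0,"dz":0,"wx":0,"wy":0,"wz":0},{"dx":0,"dy":0,"dz":0,"wx":0,"wy":0,"wz":0}]}}

```text
time_s: 11.07
tcp_pos: [0.5875, -0.1667, 0.1051]
eef_rot: [6.8, 89.5, 9.3]
contact_force: [-0.1, 0.1, -0.2]
gripper_width: 0.0877
```

```bash
python3 -c "
from h import *
go([.584,-.171,.036],91.9)"
```

```text
t 11.07 tcp [ 0.5875 -0.1667  0.1051] F [-0.11  0.14 -0.23] w 0.0877 yaw of tool y 92.46 toolx [ 0.008  0.001 -1.   ]
units [ 3.452 -0.209 -0.213] ('wx units', np.float64(0.12171456509453532))
```

Request:
{"name": "arm_command", "arguments": {"plan": [{"dx":0.5,"dy":-0.2,"dz":-0.2,"wx":0,"wy":0.08,"wz":0},{"dx":0.9,"dy":0,"dz":0,"wx":0,"wy":0,"wz":0},{"dx":0.9,"dy":0,"dz":0,"wx":0,"wy":0,"wz":0},{"dx":0.6,"dy":0,"dz":0,"wx":0,"wy":0,"wz":0},{"dx":0.2,"dy":0,"dz":0,"wx":0,"wy":0,"wz":0},{"dx":0,"dy":0,"dz":0,"wx":0,"wy":0,"wz":0}]}}

```text
time_s: 11.57
tcp_pos: [0.5836, -0.1717, 0.0421]
eef_rot: [-8.9, 89.9, -6.3]
contact_force: [0.3, -0.4, 1.0]
gripper_width: 0.0875
```

```bash
python3 -c "
from h import *
go([.584,-.171,.036],91.9)
p,d=r.capture('side');cv2.imwrite('pics/side5.png',cv2.resize(p[130:250,220:370,::-1],None,fx=5,fy=5))"
```

```text
t 11.57 tcp [ 0.5836 -0.1717  0.0421] F [ 0.27 -0.39  0.99] w 0.0875 yaw of tool y 92.58 toolx [ 0.002 -0.    -1.   ]
units [0.304 0.036 0.02 ] ('wx units', np.float64(0.14729660584863502))
```

View pics/side5.png

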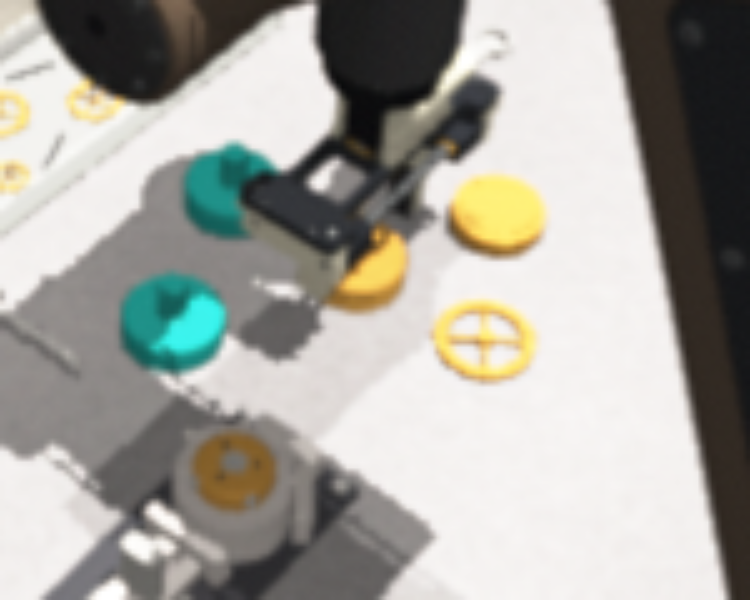

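Request:
{"name": "arm_command", "arguments": {"plan": [{"dx":0.2,"dy":0,"dz":0,"wx":0.1,"wy":0,"wz":0},{"dx":0.07,"dy":0,"dz":0,"wx":0,"wy":0,"wz":0},{"dx":0,"dy":0,"dz":0,"wx":0,"wy":0,"wz":0},{"dx":0,"dy":0,"dz":0,"wx":0,"wy":0,"wz":0},{"dx":0,"dy":0,"dz":0,"wx":0,"wy":0,"wz":0},{"dx":0,"dy":0,"dz":0,"wx":0,"wy":0,"wz":0},{"dx":0,"dy":0,"dz":0,"wx":0,"wy":0,"wz":0},{"dx":0,"dy":0,"dz":0,"wx":0,"wy":0,"wz":0},{"dx":0,"dy":0,"dz":0,"wx":0,"wy":0,"wz":0},{"dx":0,"dy":0,"dz":0,"wx":0,"wy":0,"wz":0},{"dx":0,"dy":0,"dz":0,"wx":0,"wy":0,"wz":0},{"dx":0,"dy":0,"dz":0,"wx":0,"wy":0,"wz":0},{"dx":0,"dy":0,"dz":0,"wx":0,"wy":0,"wz":0}], "fingers": 1, "force": 15}}

```text
time_s: 12.7
tcp_pos: [0.5864, -0.172, 0.0411]
eef_rot: [-7.0, 89.5, -4.9]
contact_force: [0.5, 1.1, 0.1]
gripper_width: 0.0199
```

```bash
python3 -c "
from h import *
go([.584,-.171,.036],91.9);print(r.get_state()['joints'])"
```

```text
t 12.7 tcp [ 0.5864 -0.172   0.0411] F [0.54 1.07 0.07] w 0.0199 yaw of tool y 92.12 toolx [ 0.009 -0.001 -1.   ]
units [ 0.255  0.056 -0.12 ] ('wx units', np.float64(0.04691300883500395))
[ 1.97952021e+00  2.52179998e+01 -2.10721452e+01  8.84309638e-02
 -4.32086078e+01 -8.99284063e+01]
```

Gripped: the opening is 19.9 mm, which matches the 20 mm knob. I'll release slightly, turn 90° and squeeze again so the knob is centred in both directions.

Request:
{"name": "arm_command", "arguments": {"plan": [{"dx":0,"dy":0,"dz":0,"wx":0,"wy":0,"wz":0},{"dx":0,"dy":0,"dz":0,"wx":0,"wy":0,"wz":0},{"dx":0,"dy":0,"dz":0,"wx":0,"wy":0,"wz":0},{"dx":0,"dy":0,"dz":0,"wx":-0.5,"wy":0.05,"wz":0},{"dx":0,"dy":0,"dz":0,"wx":-1,"wy":0,"wz":0},{"dx":0,"dy":0,"dz":0,"wx":-1,"wy":0,"wz":0},{"dx":0,"dy":0,"dz":0,"wx":-1,"wy":0,"wz":0},{"dx":0,"dy":0,"dz":0,"wx":-1,"wy":0,"wz":0},{"dx":0,"dy":0,"dz":0,"wx":-1,"wy":0,"wz":0},{"dx":0,"dy":0,"dz":0,"wx":-1,"wy":0,"wz":0},{"dx":0,"dy":0,"dz":0,"wx":-1,"wy":0,"wz":0},{"dx":0,"dy":0,"dz":0,"wx":-1,"wy":0,"wz":0}], "fingers": 0.2}}

```text
time_s: 13.7
tcp_pos: [0.586, -0.172, 0.0406]
eef_rot: [-56.7, 89.8, -14.0]
contact_force: [-0.4, -0.2, -0.3]
gripper_width: 0.0348
```

```bash
python3 -c "
from h import *
go([.586,-.172,.036],182);print(r.get_state()['joints'])"
```

```text
t 13.7 tcp [ 0.586  -0.172   0.0406] F [-0.42 -0.22 -0.31] w 0.0348 yaw of tool y 132.73 toolx [ 0.004 -0.001 -1.   ]
units [ 0.232  0.001 -0.002] ('wx units', np.float64(-10.749005113215055))
[  1.98345055  25.36069296 -20.89797244   0.08492126 -43.53732464
 -49.31453789]
```

Request:
{"name": "arm_command", "arguments": {"plan": [{"dx":0,"dy":0,"dz":0,"wx":-1,"wy":0,"wz":0},{"dx":0,"dy":0,"dz":0,"wx":-1,"wy":0,"wz":0},{"dx":0,"dy":0,"dz":0,"wx":-1,"wy":0,"wz":0},{"dx":0,"dy":0,"dz":0,"wx":-1,"wy":0,"wz":0},{"dx":0,"dy":0,"dz":0,"wx":-1,"wy":0,"wz":0},{"dx":0,"dy":0,"dz":0,"wx":-1,"wy":0,"wz":0},{"dx":0,"dy":0,"dz":0,"wx":-1,"wy":0,"wz":0},{"dx":0,"dy":0,"dz":0,"wx":-1,"wy":0,"wz":0},{"dx":0,"dy":0,"dz":0,"wx":-1,"wy":0,"wz":0},{"dx":0,"dy":0,"dz":0,"wx":-0.7,"wy":0,"wz":0},{"dx":0.2,"dy":0,"dz":0,"wx":0,"wy":0,"wz":0},{"dx":0.2,"dy":0,"dz":0,"wx":0,"wy":0,"wz":0}]}}

```text
time_s: 14.7
tcp_pos: [0.5864, -0.1721, 0.034]
eef_rot: [-109.8, 89.7, -20.1]
contact_force: [-17.5, 12.9, 57.9]
gripper_width: 0.0351
```

```bash
python3 -c "
from h import *
go([.586,-.172,.036],182)"
```

```text
t 14.7 tcp [ 0.5864 -0.1721  0.034 ] F [-17.45  12.94  57.88] w 0.0351 yaw of tool y 179.71 toolx [ 0.004 -0.002 -1.   ]
units [-0.1    0.02   0.005] ('wx units', np.float64(-0.49869725938710235))
```

Request:
{"name": "arm_command", "arguments": {"plan": [{"dx":-0.1,"dy":0,"dz":0,"wx":0,"wy":0,"wz":0}]}}

```text
time_s: 14.78
tcp_pos: [0.5863, -0.172, 0.0362]
eef_rot: [-111.9, 89.8, -22.3]
contact_force: [-0.6, 0.9, 0.1]
gripper_width: 0.0353
```

Contact cleared. Now I'll close on the knob.

Request:
{"name": "arm_command", "arguments": {"plan": [{"dx":0,"dy":0,"dz":0,"wx":0,"wy":0,"wz":0},{"dx":0,"dy":0,"dz":0,"wx":0,"wy":0,"wz":0},{"dx":0,"dy":0,"dz":0,"wx":0,"wy":0,"wz":0},{"dx":0,"dy":0,"dz":0,"wx":0,"wy":0,"wz":0},{"dx":0,"dy":0,"dz":0,"wx":0,"wy":0,"wz":0}], "fingers": 1, "force": 40}}

```text
time_s: 15.2
tcp_pos: [0.5864, -0.1719, 0.0359]
eef_rot: [-111.7, 89.7, -22.5]
contact_force: [-1.3, 1.4, 4.1]
gripper_width: 0.0193
```

```bash
python3 -c "
from h import *
go([.586,-.172,.12],182)"
```

```text
t 15.2 tcp [ 0.5864 -0.1719  0.0359] F [-1.3   1.36  4.08] w 0.0193 yaw of tool y 179.27 toolx [ 0.004 -0.002 -1.   ]
units [-4.206e+00  4.000e-03 -1.300e-02] ('wx units', np.float64(-0.596426518747562))
```

Request:
{"name": "arm_command", "arguments": {"plan": [{"dx":-0.3,"dy":0,"dz":0,"wx":-0.5,"wy":0,"wz":0},{"dx":-0.8,"dy":0,"dz":0,"wx":0,"wy":0,"wz":0},{"dx":-1,"dy":0,"dz":0,"wx":0,"wy":0,"wz":0},{"dx":-1,"dy":0,"dz":0,"wx":0,"wy":0,"wz":0},{"dx":-1,"dy":0,"dz":0,"wx":0,"wy":0,"wz":0},{"dx":-0.7,"dy":0,"dz":0,"wx":0,"wy":0,"wz":0}]}}

```text
time_s: 15.7
tcp_pos: [0.5811, -0.1715, 0.1271]
eef_rot: [90.1, 89.4, -178.5]
contact_force: [-0.0, 0.7, 0.4]
gripper_width: 0.0188
```

```bash
python3 -c "
from h import *
np.set_printoptions(precision=4,suppress=True)
go([.510,.0455,.13],182)
for n in ('top','side'):
  p,d=r.capture(n);cv2.imwrite(f'pics/{n}6.png',cv2.resize(p[120:270,160:360,::-1],None,fx=4,fy=4));np.save(f'pics/{n}6.npy',d)
"
```

```text
t 15.7 tcp [ 0.5811 -0.1715  0.1271] F [-0.04  0.67  0.43] w 0.0188 yaw of tool y -178.61 toolx [-0.011 -0.    -1.   ]
units [-0.109  3.293 10.933] ('wx units', np.float64(-78.67200438637323))
```

View pics/side6.png

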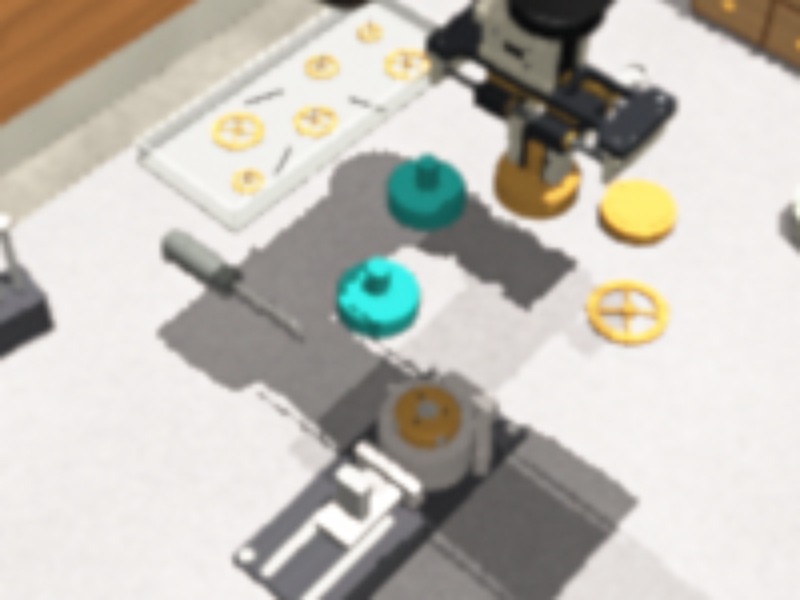

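View pics/top6.png

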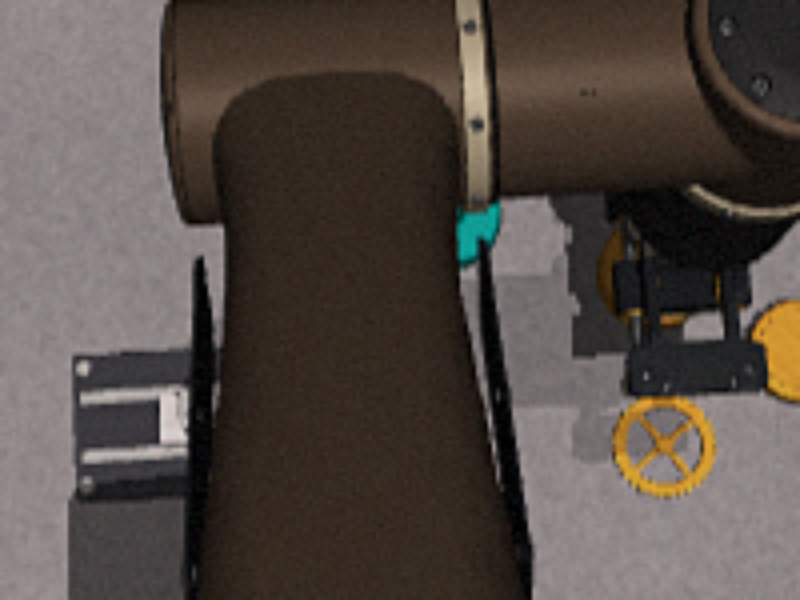

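The cover is held by the knob in the side crop at (537,185). The arm hides the case from the top camera, so I'll fit the spigot in the side view with a silhouette model and calibrate that against the cover's known grasp position.

```bash
cat > fit.py <<'E'
from h import *
from scipy.optimize import minimize
A=np.linspace(0,2*np.pi,48,endpoint=False)
S=8
def model(n,x,y,parts,box):
    m=np.zeros(((box[3]-box[1])*S,(box[2]-box[0])*S),np.uint8)
    for part in parts:
        pts=np.vstack([np.c_[x+rr*np.cos(A),y+rr*np.sin(A),0*A+z] for rr,z in part])
        uv=(proj(n,pts)-[box[0]-.5,box[1]-.5])*S
        cv2.fillConvexPoly(m,cv2.convexHull(uv.astype(np.float32)).astype(np.int32),255)
    return cv2.resize(m,None,fx=1/S,fy=1/S,interpolation=cv2.INTER_AREA)/255.
def fit(n,mask,parts,x0,box,wt=None):
    t=mask[box[1]:box[3],box[0]:box[2]].astype(float)
    w=1 if wt is None else wt[box[1]:box[3],box[0]:box[2]]
    f=lambda p:(w*np.abs(model(n,p[0],p[1],parts,box)-t)).sum()
    best=minimize(f,x0,method='Nelder-Mead',options=dict(initial_simplex=[x0,[x0[0]+.008,x0[1]],[x0[0],x0[1]+.008]],xatol=1e-5))
    return best.x,best.fun,t.sum()
def brass(rgb,sat=110):
    h=cv2.cvtColor(rgb,cv2.COLOR_RGB2HSV); b=((h[...,0]>8)&(h[...,0]<32)&(h[...,1]>sat)).astype(np.uint8)
    return b
def fillh(b):
    c,_=cv2.findContours(b,cv2.RETR_EXTERNAL,cv2.CHAIN_APPROX_NONE); o=np.zeros_like(b); cv2.drawContours(o,c,-1,1,-1); return o
SP=[[(26,.050),(26,.062),(22,.066)]]; SP=[[(a/1000,z) for a,z in SP[0]]]
CV=[[(.036,0),(.036,.023)],[(.010,.023),(.010,.053)]]
E
python3 - <<'E'
from fit import *
np.set_printoptions(precision=4,suppress=True)
for n in("top","side"):
    p=cv2.imread(f"pics/{n}0.png")[...,::-1].copy()
    b=fillh(brass(p))
    u=proj(n,[[.5864,-.172,.02]])[0].astype(int); box=[u[0]-22,u[1]-20,u[0]+22,u[1]+20]
    if n=="top": box[2]=u[0]+19
    print(n,"cover",fit(n,b,CV,[.584,-.171],box))
    u=proj(n,[[.5065,.0557,.06]])[0].astype(int); box=[u[0]-22,u[1]-20,u[0]+22,u[1]+20]
    print(n,"spigot0",fit(n,b,SP,[.5065,.0557],box))
p,d=r.capture("side"); b=fillh(brass(p,100)); n="side"
u=proj(n,[[.51,.046,.06]])[0].astype(int); box=[u[0]-22,u[1]-20,u[0]+22,u[1]+20]
x,f,t=fit(n,b,SP,[.51,.046],box); print("now",x,f,t)
z=cv2.resize(p[box[1]:box[3],box[0]:box[2],::-1],None,fx=10,fy=10,interpolation=cv2.INTER_NEAREST)
mm=(cv2.resize(model(n,x[0],x[1],SP,box),None,fx=10,fy=10)>.5).astype(np.uint8)
tt=cv2.resize(b[box[1]:box[3],box[0]:box[2]],None,fx=10,fy=10,interpolation=cv2.INTER_NEAREST)
for q,c in((mm,(0,0,255)),(tt,(255,0,0))): cv2.drawContours(z,cv2.findContours(q,0,1)[0],-1,c,1)
cv2.imwrite("pics/fit.png",z)
E
```

```text
top cover (array([ 0.5842, -0.1723]), np.float64(26.929411764705883), np.float64(561.0))
top spigot0 (array([0.5073, 0.0543]), np.float64(26.721568627450978), np.float64(302.0))
side cover (array([ 0.5879, -0.1733]), np.float64(90.79215686274509), np.float64(347.0))
side spigot0 (array([0.5104, 0.053 ]), np.float64(45.58039215686274), np.float64(181.0))
now [0.5131 0.0441] 32.909803921568624 191.0
```

View pics/fit.png

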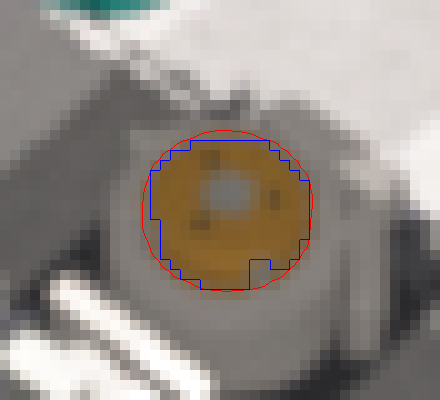

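```bash
python3 -c "
from h import *
go([.5113,.0456,.125],-178.6)"
```

```text
t 15.85 tcp [ 0.5815 -0.1714  0.1265] F [ 0.73  0.68 -1.22] w 0.019 yaw of tool y -178.6 toolx [-0.009  0.    -1.   ]
units [ 0.109  3.243 10.931] ('wx units', np.float64(-0.0008830282342063092))
```

Request:
{"name": "arm_command", "arguments": {"plan": [{"dx":0,"dy":0.15,"dz":0.5,"wx":0,"wy":0,"wz":-0.1},{"dx":0,"dy":0.25,"dz":0.9,"wx":0,"wy":0,"wz":0},{"dx":0,"dy":0.3,"dz":1,"wx":0,"wy":0,"wz":0},{"dx":0,"dy":0.3,"dz":1,"wx":0,"wy":0,"wz":0},{"dx":0,"dy":0.3,"dz":1,"wx":0,"wy":0,"wz":0},{"dx":0,"dy":0.3,"dz":1,"wx":0,"wy":0,"wz":0},{"dx":0,"dy":0.3,"dz":1,"wx":0,"wy":0,"wz":0},{"dx":0,"dy":0.3,"dz":1,"wx":0,"wy":0,"wz":0},{"dx":0,"dy":0.3,"dz":1,"wx":0,"wy":0,"wz":0},{"dx":0,"dy":0.3,"dz":1,"wx":0,"wy":0,"wz":0},{"dx":0,"dy":0.3,"dz":0.7,"wx":0,"wy":0,"wz":0},{"dx":0,"dy":0.1,"dz":0.3,"wx":0,"wy":0,"wz":0},{"dx":0,"dy":0,"dz":0,"wx":0,"wy":0,"wz":0}]}}

```text
time_s: 16.93
tcp_pos: [0.4952, 0.0456, 0.1074]
eef_rot: [93.7, 88.5, -175.4]
contact_force: [-0.5, 0.2, -1.7]
gripper_width: 0.0189
```

```bash
python3 -c "
from h import *
go([.5113,.0456,.11],-178.6)
for n in ('top','side'):
  p,d=r.capture(n);cv2.imwrite(f'pics/{n}7.png',cv2.resize(p[150:270,200:320,::-1],None,fx=4,fy=4))
a=[cv2.imread(f'pics/{n}7.png') for n in ('top','side')];cv2.imwrite('pics/both7.png',cv2.resize(np.hstack(a),(800,400)))
"
```

```text
t 16.93 tcp [0.4952 0.0456 0.1074] F [-0.49  0.21 -1.68] w 0.0189 yaw of tool y -179.13 toolx [-0.026 -0.002 -1.   ]
units [-0.153 -0.802 -0.011] ('wx units', np.float64(-0.11559064574922404))
```

View pics/both7.png

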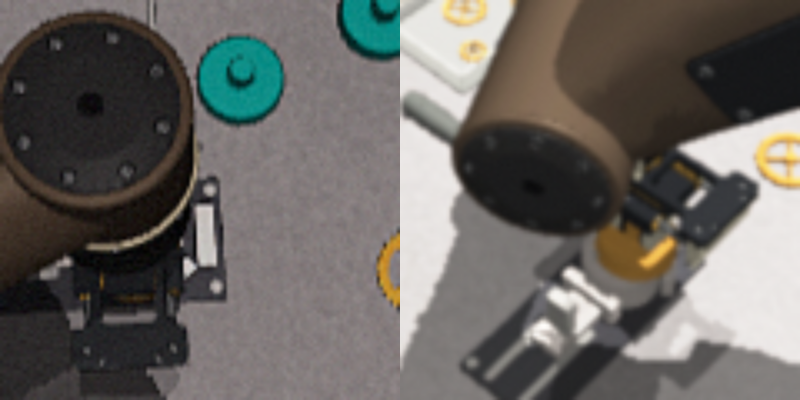

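The cover is low over the case and 16 mm short in x. I'll raise it a little, correct the tilt and shift.

Request:
{"name": "arm_command", "arguments": {"plan": [{"dx":-0.5,"dy":0,"dz":0,"wx":-0.1,"wy":0,"wz":-0.15},{"dx":0,"dy":-0.4,"dz":0,"wx":0,"wy":0,"wz":-0.15},{"dx":0,"dy":-0.4,"dz":0,"wx":0,"wy":0,"wz":0},{"dx":0,"dy":0,"dz":0,"wx":0,"wy":0,"wz":0}]}}

```text
time_s: 17.37
tcp_pos: [0.514, 0.0427, 0.1183]
eef_rot: [-169.8, 89.9, -78.6]
contact_force: [0.8, -0.4, -0.4]
gripper_width: 0.0194
```

```bash
python3 -c "
from h import *
go([.5113,.0456,.11],-178.6)"
```

```text
t 17.37 tcp [0.514  0.0427 0.1183] F [ 0.83 -0.42 -0.38] w 0.0194 yaw of tool y -178.79 toolx [ 0.    -0.002 -1.   ]
units [0.413 0.133 0.148] ('wx units', np.float64(-0.040740047313351235))
```

Request:
{"name": "arm_command", "arguments": {"plan": [{"dx":0.1,"dy":0.12,"dz":0.14,"wx":0,"wy":0,"wz":0},{"dx":0.2,"dy":0,"dz":0,"wx":0,"wy":0,"wz":0}]}}

```text
time_s: 17.53
tcp_pos: [0.5128, 0.0449, 0.1126]
eef_rot: [-132.6, 89.9, -41.5]
contact_force: [-0.2, 0.2, -0.4]
gripper_width: 0.019
```

```bash
python3 -c "
from h import *
go([.5113,.0456,.095],-178.6)
n='side'
p,d=r.capture(n);cv2.imwrite(f'pics/{n}8.png',cv2.resize(p[170:270,210:330,::-1],None,fx=6,fy=6,interpolation=cv2.INTER_CUBIC))
print(len(r.spot_point('side','cover')))
"
```

```text
t 17.53 tcp [0.5128 0.0449 0.1126] F [-0.21  0.19 -0.41] w 0.019 yaw of tool y -178.92 toolx [ 0.002 -0.002 -1.   ]
units [0.878 0.074 0.039] ('wx units', np.float64(-0.06980508940545596))
1
```

View pics/side8.png

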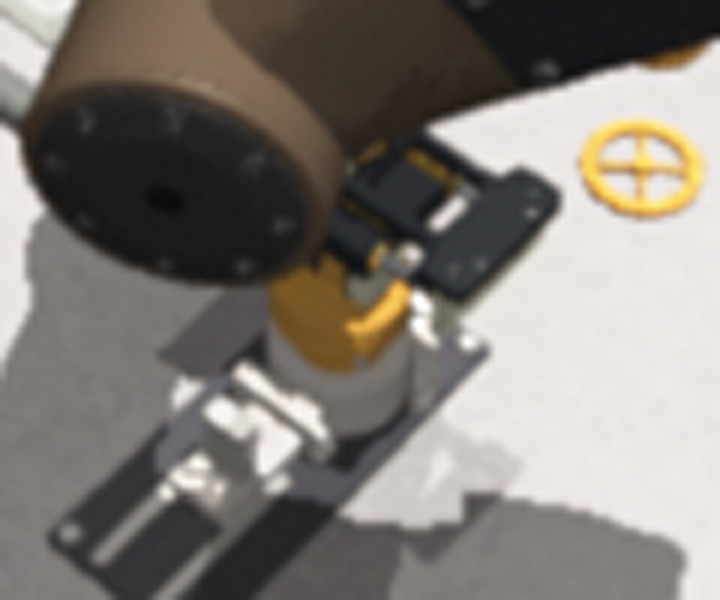

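Request:
{"name": "arm_command", "arguments": {"plan": [{"dx":0.15,"dy":0.07,"dz":0.04,"wx":0,"wy":0,"wz":0},{"dx":0.15,"dy":0,"dz":0,"wx":0,"wy":0,"wz":0}]}}

```text
time_s: 17.8
tcp_pos: [0.5104, 0.0453, 0.1053]
eef_rot: [175.4, 89.9, -93.5]
contact_force: [-0.8, 0.9, -0.6]
gripper_width: 0.0189
```

Request:
{"name": "arm_command", "arguments": {"plan": [{"dx":0.1,"dy":0,"dz":0,"wx":0,"wy":0,"wz":0},{"dx":0.1,"dy":0,"dz":0,"wx":0,"wy":0,"wz":0}]}}

```text
time_s: 17.97
tcp_pos: [0.5099, 0.0453, 0.1004]
eef_rot: [160.5, 89.8, -108.4]
contact_force: [1.2, -0.1, -1.0]
gripper_width: 0.0189
```

```bash
python3 -c "
from h import *
go([.5113,.0456,.095],-178.6);print(r.get_state()['moment'].round(2))"
```

```text
t 17.97 tcp [0.5099 0.0453 0.1004] F [ 1.24 -0.1  -0.99] w 0.0189 yaw of tool y -178.89 toolx [-0.001 -0.003 -1.   ]
units [ 0.27  -0.072  0.016] ('wx units', np.float64(-0.0634861534307716))
[0.02 0.12 0.02]
```

Request:
{"name": "arm_command", "arguments": {"plan": [{"dx":0.05,"dy":-0.04,"dz":0,"wx":0,"wy":0,"wz":0}]}}

```text
time_s: 18.05
tcp_pos: [0.5104, 0.0453, 0.0989]
eef_rot: [152.1, 89.8, -116.7]
contact_force: [-0.8, 0.8, -1.1]
gripper_width: 0.0194
```

Request:
{"name": "arm_command", "arguments": {"plan": [{"dx":0.05,"dy":0,"dz":0,"wx":0,"wy":0,"wz":0}]}}

```text
time_s: 18.13
tcp_pos: [0.5107, 0.0453, 0.0979]
eef_rot: [158.5, 89.8, -110.4]
contact_force: [0.7, -0.2, 1.5]
gripper_width: 0.0189
```

Request:
{"name": "arm_command", "arguments": {"plan": [{"dx":0.05,"dy":0,"dz":0,"wx":0,"wy":0,"wz":0}]}}

```text
time_s: 18.22
tcp_pos: [0.5113, 0.0454, 0.0972]
eef_rot: [177.1, 89.8, -91.7]
contact_force: [0.8, -1.0, 3.7]
gripper_width: 0.0192
```

```bash
python3 -c "
from h import *
go([.5113,.0456,.095],-178.6);print(r.get_state()['moment'].round(2))"
```

```text
t 18.22 tcp [0.5113 0.0454 0.0972] F [ 0.78 -1.01  3.7 ] w 0.0192 yaw of tool y -178.84 toolx [-0.    -0.003 -1.   ]
units [ 0.108 -0.001  0.01 ] ('wx units', np.float64(-0.05312221391523649))
[-0.53 -0.13 -0.  ]
```

Request:
{"name": "arm_command", "arguments": {"plan": [{"dx":0.06,"dy":0,"dz":0,"wx":0,"wy":0,"wz":0}]}}

```text
time_s: 18.3
tcp_pos: [0.5119, 0.0454, 0.0966]
eef_rot: [-166.1, 89.8, -74.9]
contact_force: [-1.8, -0.7, 9.9]
gripper_width: 0.0192
```

Request:
{"name": "arm_command", "arguments": {"plan": [{"dx":0.06,"dy":0,"dz":0,"wx":0,"wy":0,"wz":0}]}}

```text
time_s: 18.38
tcp_pos: [0.5122, 0.0452, 0.0962]
eef_rot: [-158.1, 89.8, -66.9]
contact_force: [-3.3, -0.4, 11.4]
gripper_width: 0.0197
```

Request:
{"name": "arm_command", "arguments": {"plan": [{"dx":0.06,"dy":0,"dz":0,"wx":0,"wy":0,"wz":0}]}}

```text
time_s: 18.47
tcp_pos: [0.5124, 0.0451, 0.0959]
eef_rot: [-155.8, 89.7, -64.6]
contact_force: [-4.7, 0.0, 12.7]
gripper_width: 0.0192
```

```bash
python3 -c "
from h import *
go([.5113,.0456,.095],-178.6);print(r.get_state()['moment'].round(2))"
```

```text
t 18.47 tcp [0.5124 0.0451 0.0959] F [-4.68  0.   12.69] w 0.0192 yaw of tool y -178.76 toolx [ 0.002 -0.004 -1.   ]
units [0.045 0.054 0.028] ('wx units', np.float64(-0.03516094749787603))
[-0.12  2.02 -0.01]
```

Request:
{"name": "arm_command", "arguments": {"plan": [{"dx":0.05,"dy":0.08,"dz":0,"wx":0,"wy":0,"wz":0}]}}

```text
time_s: 18.55
tcp_pos: [0.5116, 0.0451, 0.0959]
eef_rot: [-140.1, 89.7, -48.8]
contact_force: [1.4, -1.1, 5.5]
gripper_width: 0.0194
```

Request:
{"name": "arm_command", "arguments": {"plan": [{"dx":0.07,"dy":0.03,"dz":0,"wx":0,"wy":0,"wz":0}]}}

```text
time_s: 18.63
tcp_pos: [0.5117, 0.0451, 0.0957]
eef_rot: [-128.5, 89.6, -37.2]
contact_force: [-2.5, -1.1, 11.5]
gripper_width: 0.0189
```

Request:
{"name": "arm_command", "arguments": {"plan": [{"dx":0.07,"dy":0.03,"dz":0,"wx":0,"wy":0,"wz":0}]}}

```text
time_s: 18.72
tcp_pos: [0.5118, 0.0451, 0.0955]
eef_rot: [-121.6, 89.5, -30.3]
contact_force: [-2.3, -1.2, 11.7]
gripper_width: 0.019
```

```bash
python3 -c "
from h import *
go([.5113,.0456,.086],-178.6);print(r.get_state()['moment'].round(2))"
```

```text
t 18.72 tcp [0.5118 0.0451 0.0955] F [-2.27 -1.19 11.68] w 0.019 yaw of tool y -178.66 toolx [ 0.007 -0.004 -1.   ]
units [0.476 0.029 0.028] ('wx units', np.float64(-0.013534253582654842))
[-0.33  1.3  -0.06]
```

Request:
{"name": "arm_command", "arguments": {"plan": [{"dx":0.09,"dy":0.03,"dz":0,"wx":0,"wy":-0.05,"wz":0.1}]}}

```text
time_s: 18.8
tcp_pos: [0.5119, 0.0451, 0.0951]
eef_rot: [-109.3, 89.9, -17.9]
contact_force: [-1.3, -2.0, 11.2]
gripper_width: 0.0192
```

Request:
{"name": "arm_command", "arguments": {"plan": [{"dx":0.1,"dy":0.03,"dz":0,"wx":0,"wy":0,"wz":0.03}]}}

```text
time_s: 18.88
tcp_pos: [0.512, 0.045, 0.0943]
eef_rot: [131.4, 90.0, -137.2]
contact_force: [-2.9, -1.9, 7.2]
gripper_width: 0.0191
```

Request:
{"name": "arm_command", "arguments": {"plan": [{"dx":0.1,"dy":0.03,"dz":0,"wx":0,"wy":0,"wz":0.03}]}}

```text
time_s: 18.97
tcp_pos: [0.5119, 0.0448, 0.0932]
eef_rot: [99.7, 89.9, -168.9]
contact_force: [-0.8, -1.2, 4.7]
gripper_width: 0.0192
```

```bash
python3 -c "
from h import *
go([.5113,.0456,.086],-178.6);print(r.get_state()['moment'].round(2))"
```

```text
t 18.97 tcp [0.5119 0.0448 0.0932] F [-0.8  -1.16  4.71] w 0.0192 yaw of tool y -178.56 toolx [-0.002 -0.    -1.   ]
units [0.361 0.026 0.039] ('wx units', np.float64(0.009359013999024805))
[-0.46  0.49 -0.04]
```

Past the peak: the force is falling as expected. I'll carry on to home.

Request:
{"name": "arm_command", "arguments": {"plan": [{"dx":0.1,"dy":0.03,"dz":0.03,"wx":0,"wy":0,"wz":0},{"dx":0.1,"dy":0.02,"dz":0,"wx":0,"wy":0,"wz":0}]}}

```text
time_s: 19.13
tcp_pos: [0.5114, 0.0451, 0.09]
eef_rot: [150.9, 90.0, -117.6]
contact_force: [1.2, 0.5, -1.6]
gripper_width: 0.0193
```

Request:
{"name": "arm_command", "arguments": {"plan": [{"dx":0.08,"dy":0,"dz":0,"wx":0,"wy":0,"wz":0},{"dx":0.08,"dy":0,"dz":0,"wx":0,"wy":0,"wz":0}]}}

```text
time_s: 19.3
tcp_pos: [0.5111, 0.0453, 0.0861]
eef_rot: [45.6, 90.0, 137.0]
contact_force: [0.2, -0.9, 0.3]
gripper_width: 0.0192
```

Request:
{"name": "arm_command", "arguments": {"plan": [{"dx":0.06,"dy":0,"dz":0,"wx":0,"wy":0,"wz":0}]}}

```text
time_s: 19.38
tcp_pos: [0.5111, 0.0454, 0.0857]
eef_rot: [95.5, 90.0, -173.1]
contact_force: [-10.4, 1.8, 30.1]
gripper_width: 0.0189
```

```bash
python3 -c "
from h import *
go([.5113,.0456,.086],-178.6);print(r.get_state()['moment'].round(2))"
```

```text
t 19.38 tcp [0.5111 0.0454 0.0857] F [-10.41   1.81  30.13] w 0.0189 yaw of tool y -178.55 toolx [-0. -0. -1.]
units [-0.014 -0.009  0.009] ('wx units', np.float64(0.011739525761073911))
[ 0.54  4.05 -0.02]
```

It's home at z = 0.0857, against 0.0859 expected. Contact is stiff, so I'll ease to about 10 N.

Request:
{"name": "arm_command", "arguments": {"plan": [{"dx":0.02,"dy":0,"dz":0,"wx":0,"wy":0,"wz":0}]}}

```text
time_s: 19.47
tcp_pos: [0.5111, 0.0454, 0.0859]
eef_rot: [123.8, 90.0, -144.7]
contact_force: [-1.9, -0.4, 4.5]
gripper_width: 0.019
```

Request:
{"name": "arm_command", "arguments": {"plan": [{"dx":0.02,"dy":0,"dz":0,"wx":0,"wy":0,"wz":0}]}}

```text
time_s: 19.55
tcp_pos: [0.511, 0.0454, 0.0858]
eef_rot: [145.9, 90.0, -122.6]
contact_force: [-1.4, -0.5, 4.7]
gripper_width: 0.0196
```

Request:
{"name": "arm_command", "arguments": {"plan": [{"dx":0.02,"dy":0,"dz":0,"wx":0,"wy":0,"wz":0}]}}

```text
time_s: 19.63
tcp_pos: [0.5111, 0.0454, 0.0858]
eef_rot: [165.8, 90.0, -102.7]
contact_force: [-2.7, -0.9, 6.8]
gripper_width: 0.0195
```

```bash
python3 -c "
from h import *
go([.5113,.0456,.086],-178.6);print(r.get_state()['moment'].round(2))"
```

```text
t 19.63 tcp [0.5111 0.0454 0.0858] F [-2.65 -0.86  6.8 ] w 0.0195 yaw of tool y -178.49 toolx [-0.    -0.001 -1.   ]
units [-0.008 -0.012  0.009] ('wx units', np.float64(0.024013761501679776))
[-0.19  0.87 -0.08]
```

Request:
{"name": "arm_command", "arguments": {"plan": [{"dx":0.03,"dy":0.01,"dz":0,"wx":0,"wy":0,"wz":0},{"dx":0.03,"dy":0.01,"dz":0,"wx":0,"wy":0,"wz":0}]}}

```text
time_s: 19.8
tcp_pos: [0.511, 0.0454, 0.0858]
eef_rot: [-138.2, 89.9, -46.6]
contact_force: [-2.6, -1.3, 8.1]
gripper_width: 0.0192
```

```bash
python3 - <<'E'
from h import *
np.set_printoptions(precision=4,suppress=True)
go([.5113,.0456,.086],-178.6)
for n in ('top','side'):
  p,d=r.capture(n);cv2.imwrite(f'pics/{n}9.png',cv2.resize(p[140:270,170:370,::-1],None,fx=4,fy=4,interpolation=cv2.INTER_CUBIC))
  P=cloud(n,d);z=P[...,2];x=P[...,0];y=P[...,1]
  m=(z>.062)&(z<.078)&(abs(x-.508)<.02)&(abs(y-.13)<.015)
  if m.sum():print(n,'handle',m.sum(),P[m].mean(0))
  m=(z>.066)&(z<.08)&((x-.511)**2+(y-.0454)**2<.036**2)
  if m.sum():print(n,'covertop',m.sum(),np.median(P[m],0))
  go([.5113,.0456,.086])
E
```

```text
t 19.8 tcp [0.511  0.0454 0.0858] F [-2.64 -1.34  8.1 ] w 0.0192 yaw of tool y -178.45 toolx [ 0.001 -0.001 -1.   ]
units [-0.008 -0.014  0.009] ('wx units', np.float64(0.03354787738434383))
t 19.85 tcp [0.511  0.0454 0.0858] F [-2.81 -2.02  8.54] w 0.0192 yaw of tool y -178.45 toolx [ 0.001 -0.001 -1.   ]
units [-0.009 -0.013  0.01 ] 
side handle 44 [0.5092 0.131  0.0681]
side covertop 147 [0.497  0.0599 0.0715]
t 19.9 tcp [0.5111 0.0454 0.0858] F [-2.92 -0.58  8.51] w 0.0192 yaw of tool y -178.44 toolx [ 0.001 -0.001 -1.   ]
units [-0.008 -0.013  0.009]
```

View pics/side9.png

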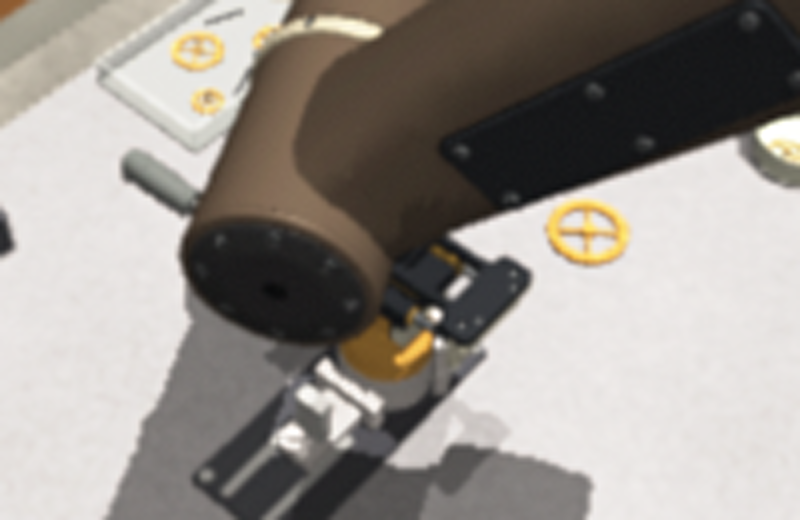

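View pics/top9.png

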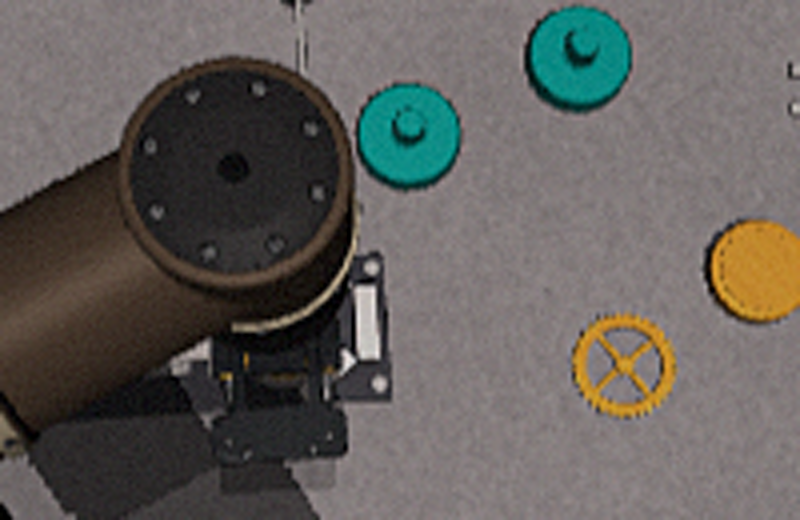

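The side view shows the cover seated at (390,345). Its top is at z ≈ 0.0725 once the camera's −1 mm offset is removed, against 0.073 expected. The jaw handle is still at the closed position and the bystanders haven't moved. I'll raise the push slightly to about 10 N.

Request:
{"name": "arm_command", "arguments": {"plan": [{"dx":0.035,"dy":0.01,"dz":0,"wx":0,"wy":0,"wz":0},{"dx":0.035,"dy":0,"dz":0,"wx":0,"wy":0,"wz":0}]}}

```text
time_s: 20.07
tcp_pos: [0.511, 0.0454, 0.0858]
eef_rot: [-130.6, 89.9, -39.1]
contact_force: [-4.7, -0.3, 10.0]
gripper_width: 0.0193
```

```bash
python3 - <<'E'
from h import *
for i in range(4):
  go([.5113,.0456,.086]); r.capture('side')
E
```

```text
t 20.07 tcp [0.511  0.0454 0.0858] F [-4.71 -0.27 10.05] w 0.0193 yaw of tool y -178.41 toolx [ 0.001 -0.001 -1.   ]
units [-0.011 -0.014  0.011] 
t 20.12 tcp [0.5111 0.0454 0.0858] F [-3.6  -0.34 10.23] w 0.019 yaw of tool y -178.4 toolx [ 0.002 -0.001 -1.   ]
units [-0.008 -0.012  0.009] 
t 20.17 tcp [0.5111 0.0454 0.0858] F [-2.95 -0.6   9.81] w 0.0191 yaw of tool y -178.4 toolx [ 0.002 -0.001 -1.   ]
units [-0.009 -0.012  0.008] 
t 20.22 tcp [0.5111 0.0454 0.0858] F [-3.8   0.45 10.34] w 0.019 yaw of tool y -178.41 toolx [ 0.002 -0.001 -1.   ]
units [-0.009 -0.012  0.009]
```

The push is steady at 10 N. Handing in.

```bash
python3 -c "
from plant import r
print(r.close_job()); s=r.get_state(); print(s['time_s'],s['contact_force'],s['tcp_pos'])"
```

```text
the job is handed in; nothing more can be done
None
the job is handed in; nothing more can be done
```

The jaw is shut on the case, the brass cover is snapped home on the spigot, and the job was handed in at 20.2 s with the arm still pressing on the cover at about 10 N.

- **Clamp:** I pushed the jaw shut until it stopped at about 20 N, with the drum against both V faces. The handle moved about 38 mm. After the cover was on, the side camera still showed it in the closed place, at y ≈ 0.131.
- **Cover:** The pressing force peaked at about 12 N, fell to about zero, then rose sharply at TCP z = 0.0858, against 0.0859 expected for home. The side depth put the cover's flat top at about 0.0725 m after removing that camera's 1 mm offset; 0.073 was expected. The top camera could not confirm it because the arm hid the cover.
- **Final state:** The last four readings were 9.8 to 10.3 N downward, with about 3 to 5 N sideways.
- **Bystanders:** The wheel, the plain cap and both turquoise look-alikes look unmoved in the last pictures. I did not measure them or check the others one by one.

**Two force spikes:** While positioning over the cover on the bench, the fingertips pressed its top with 58 N in the last reading before I backed off on the next move. That was the fingers, not the gripper body, and below the 120 N wrist limit. When the cover reached home it briefly saw 30 N before I eased off.

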